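# Stir the oiled beads with the propped stick

## Robot

A 6-joint arm with a two-finger parallel gripper is mounted at the origin on the work surface; the furniture and walls round the work are solid. World frame = base frame: x ahead of the robot, y to its left, z up, the work surface at z = 0. Lengths are in m, angles in rad, forces in N, time in s.
With the tool pointing down it reaches from about 0.35 to 1 m from the base axis. Payload 7.1 kg.
Tool frame: the origin (TCP) lies midway between the tips of the shut fingers; the grasp point (between the pads) lies 19 mm behind it (manip.hold_point_z is the distance from the TCP to the grasp point, in m); z points along the fingers, y is the line along which they close (so a half turn about z gives the same grasp; the last joint's range is limited). The gripper opens to 85 mm and grips with 20 to 120 N. Pads are 22 mm wide; open, the fingers measure 114 mm over their backs; the gripper's body (76 mm by 85 mm) begins 54 mm behind the grasp point. The pads swing forward as they close: fully open they stand 13 mm farther back than shut.
Start: joints at [1.312, 0.423, 1.63, -0, 1.089, -0.019], TCP at [0.148, 0.607, 0.195] pointing down, gripper open.
Joint ranges: [-3, 3], [-0.9, 2.11], [0.09, 2.58], [-1.31, 4.45], [0.11, 2.69], [-2.54, 2.54]. Speed limits (rad/s): [2.39, 2.39, 3.01, 3.14, 3.14, 3.14].

## Interface

Orientations are given as a unit quaternion [w, x, y, z].
In Python, from workcell import manip gives the robot as it stands.
- The arm moves only by the tool arm_command, never from a script. Its argument "steps" is a list of rows, each an object with "slide": the shift along the tool's x, y, z in units of 30 mm (1.0 is 30 mm), a list of three; "delta_rot": the turn, a rotation vector about the tool's x, y, z in units of 6 degrees (1.0 is 6 degrees), a list of three. In form: [{"slide": [x, y, z], "delta_rot": [wx, wy, wz]}, ...]. A call has 1 to 10 rows; each row shifts and turns the commanded pose from where the row before left it, along the tool's axes as they then stand; what a row does not reach is not made up. A row lasts 1/12 s, in which the tool goes at most 41.7 mm and 7.16 degrees, less where a joint would pass 70% of its speed; a pose out of reach is approached as far as the arm can. A call is refused whole if a number of a shift passes 1 or a number of a turn 1, either way. A call with a gripper value outside its range is refused whole. "jaw" is the finger opening in mm, from 0 to 85.4, set as the call begins (left out, the last holds). The fingers move at their own pace and stop on an object; "squeeze" is the grip in N (left out, the last holds). Time passes only in rows, so rows that do not move let the fingers close. It gives the time, the measured TCP pose, the force, the opening and the grip force at its end, in the units of the state.
- manip.sense(): the state, without advancing time (a new reading comes with each control period).
- manip.grab_frame(name): name is "scene" or "top" or "wrist"; returns a dict with "image" (420x560x3 uint8, blue, green, red), "fx", "fy", "cx", "cy" (pixels), "R" (3x3) and "t" (3): a world point X has camera coordinates R X + t; the wrist camera has in their place "tool_from_camera" (4x4, takes a point from camera to tool coordinates, whose origin is the TCP and whose axes are the flange's). Camera axes: x right, y down, z forward; pixel columns grow to the right and rows downward; lengths in m; the calibration is good to about 2 mm. A picture is of the moment at which its call begins: read the wrist's pose just before it. There is no depth.
- manip.sign_off(): hands the job in; it is judged then, once.
The state is a dict: "time_s": time; "joint_positions": joint angles; "dq": joint speeds; "joint_efforts": joint torques, N m; "eef_pos": TCP position; "ee_rot": TCP orientation; "force": force on the tool from outside, world axes, zero at the start; "moment": the same for the moment, N m; "width": finger opening in m; "finger_force": force on a finger pad.
Only numpy, scipy, OpenCV 4.12 (cv2) and the standard library are available. Lean on these libraries where they do the work, as an engineer would, in place of code of your own. Each camera call takes 0.05 s, during which the arm holds its last target. There are 200 camera calls.

## Task

The wooden beads in the bowl are freshly oiled and must be stirred so that they dry evenly. Lean the stirring stick in its sloping rest, paddle end down in the foot, and let go of it; then take it again by its upper end so that you can hold it upright, and stir the beads with the paddle near the bowl's floor, at least three full turns anticlockwise (seen from above) in circles about half-way out to the wall, until every bead has shifted from where it lay. Then lean the stick in the rest again the same way, with all beads still in the bowl, the bowl about where it stood and the other things on the table left alone.

Things in the scene. Friction and masses are not known exactly. Their poses are not given: they have to be found in the camera images.
- stick: Loose wooden stirring stick, 230 mm long, 70 g, at first lying flat, top end toward the robot. Bar of 14 x 14 mm section; its last 45 mm widen sideways to a paddle 20 mm wide, 14 mm thick, with a round end. Origin: middle of its underside, 7 mm below its axis. x along the stick from the paddle to the top (handle) end, y across, z out of the face that is upward at the start.
- stick_tip (a point): centre of the end face of the paddle end, on the stick's axis, 115 mm from its middle
- stick_top (a point): centre of the end face of the plain top (handle) end, on the stick's axis, 115 mm from its middle
- rest: Fixed rest in which the stick leans at 48 degrees to level: dark wooden base board 155 x 70 x 10 mm with a foot at its +x end and a steel wire fork. Origin on the table, z up. The stick slopes up from the foot toward the rest's -x, which points to the robot's left (world +y) within 0.35 rad; its upper 105 mm stand free beyond the fork. It stands at the right of stick and bowl.
- rest_foot (a point): where the centre of the paddle's end face comes to lie: x = +45, z = 15 mm of the rest. Here the paddle stands on the board (top at 10 mm) against a stop block (face at x = +50 mm, 40 mm high) between two low cheeks (gap 38 mm, tops 28 mm above the table).
- rest_fork (a point): middle of the fork's wire crossbar (radius 5 mm, along y; x = -48, z = 100 mm of the rest), on which the stick's underside rests 125 mm from its paddle end, between two wire prongs (gap 24 mm, flaring to 48 mm at their tips 130 mm above the table)
- rest_top (a point): where the centre of the stick's top end comes to lie: x = -109, z = 186 mm of the rest
- bowl: Loose white round ceramic bowl, 0.9 kg, 65 mm high, 164 mm across the rim, wall 5 mm, floor 7 mm thick; inside about 114 mm across at the floor and 154 mm at the rim. Origin: centre of its underside, z up; yaw means nothing. Beads pass outside the paddle while its tip circles within 27 mm of the centre; wider, they may jam against the wall..
- bead1: Loose barrel-shaped wooden bead, 23 mm across, 20 mm high, 12 g, one of five alike that at first lie in a ring of about 25 mm radius on the bowl's floor, its middle free. Origin: its centre; axis along its z.
- bead2: Loose barrel-shaped wooden bead, 23 mm across, 20 mm high, 12 g, one of five alike that at first lie in a ring of about 25 mm radius on the bowl's floor, its middle free. Origin: its centre; axis along its z.
- bead3: Loose barrel-shaped wooden bead, 23 mm across, 20 mm high, 12 g, one of five alike that at first lie in a ring of about 25 mm radius on the bowl's floor, its middle free. Origin: its centre; axis along its z.
- bead4: Loose barrel-shaped wooden bead, 23 mm across, 20 mm high, 12 g, one of five alike that at first lie in a ring of about 25 mm radius on the bowl's floor, its middle free. Origin: its centre; axis along its z.
- bead5: Loose barrel-shaped wooden bead, 23 mm across, 20 mm high, 12 g, one of five alike that at first lie in a ring of about 25 mm radius on the bowl's floor, its middle free. Origin: its centre; axis along its z.
- broad_marker: Loose broad marker, 23 x 150 x 21 mm, lying: bystander at the back. Origin: centre of underside.
- tin: Loose tin, 76 mm across, 58 mm high: bystander at the back. Origin: centre of underside.

How it is judged:
By the outcome, as a careful person would: the job done as asked, in the order asked, and still so for the second after the job is handed in, with the robot touching nothing.
It also fails if it takes over 72 s, if anything falls off the work surface, if the arm or the gripper's body presses on something with over 40 N, if the wrist force passes 120 N, or if a joint passes its speed limit or range.

## Working session

There is one attempt and no reset: what is moved stays moved. The work goes in short steps, Python scripts to look and compute and a tool call to move; the robot and the scene stay as the last step left them, time stands still between calls to the robot, and variables do not carry over. Pictures are saved under pics/ and viewed, at most 10 in all, crops included, and the job is handed in when it is done.

Besides the shell and the picture viewer there is one more tool, called in YAML: its name, and indented under it one key for each argument. arm_command: Moves the arm, as the interface text tells. Its arguments: {"type":"object","properties":{"steps":{"type":"array"},"jaw":{"type":"number"},"squeeze":{"type":"number"}},"required":["steps"]}

```bash
ls; mkdir -p pics; python3 - <<'E'
from workcell import manip
import cv2
print(manip.sense())
for n in ("scene","top"):
    f=manip.grab_frame(n); cv2.imwrite(f"pics/{n}0.png",f["image"]); print(n,f["fx"],f["cx"],f["cy"],f["R"],f["t"])
E
```

```text
pics
{'time_s': 0.0, 'joint_positions': array([ 1.31200035e+00,  4.23874970e-01,  1.63072450e+00,  1.27918530e-05,
        1.08859161e+00, -1.89957246e-02]), 'dq': array([-2.02584015e-04, -3.87764129e-04,  4.19314278e-04,  7.67516427e-04,
       -2.78807701e-04,  4.49855927e-06]), 'joint_efforts': array([-1.07481112e-03, -5.57392538e+01, -2.81753719e+01, -4.03563638e-05,
        7.14138194e-03,  2.55757058e-06]), 'eef_pos': array([0.14825155, 0.60651905, 0.19411087]), 'ee_rot': array([-1.16260837e-04,  1.19615964e-01,  9.92819914e-01, -7.90734382e-04]), 'force': array([-0.02301394, -1.32733081,  0.33115826]), 'moment': array([0.06745641, 0.00229202, 0.03010741]), 'finger_force': 0.0, 'width': 0.08571626701733759}
scene 386.59972648368296 275.1816764036107 208.08541129474654 [[-0.84155027 -0.5397936  -0.02039621]
 [-0.37775551  0.61507974 -0.69208213]
 [ 0.3861268  -0.57471713 -0.72153053]] [0.45791515 0.28354647 0.79008109]
top 387.5910985924231 278.8871372892791 210.16986420091305 [[-0.02745592 -0.99921289  0.02863182]
 [-0.99694641  0.02527652 -0.07388477]
 [ 0.0731029  -0.03057296 -0.99685569]] [-0.01355159  0.53667596  1.03945874]
```

View pics/top0.png

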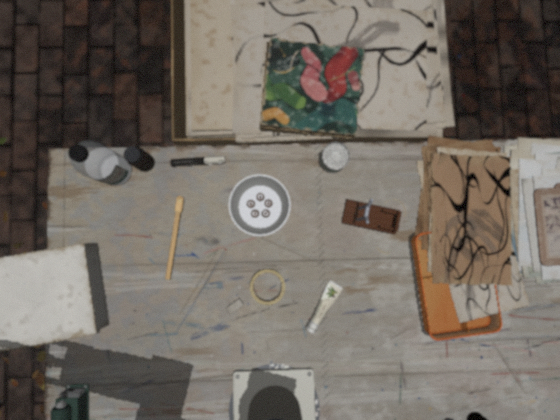

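View pics/scene0.png

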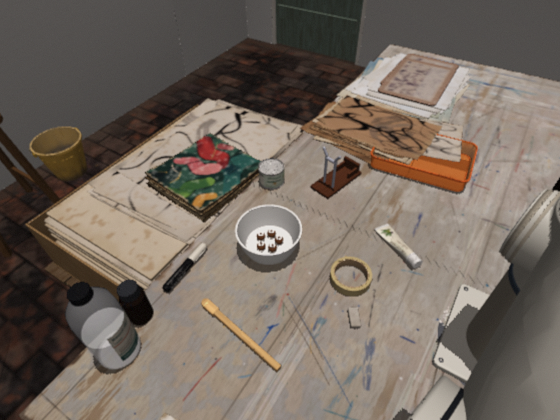

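The top view shows the stick from tip (179,198) to top (169,278), the bowl at (260,205) and the rest around (371,215). I'll enlarge crops to measure these more closely.

```bash
python3 - <<'E'
import cv2,numpy as np
t=cv2.imread("pics/top0.png"); 
r=lambda c:cv2.resize(c,None,fx=4,fy=4,interpolation=cv2.INTER_CUBIC)
a=r(t[190:290,150:210]);b=r(t[165:245,220:300]);c=r(t[190:245,330:415])
o=np.zeros((600,800,3),np.uint8)
o[:400,:240]=a;o[:320,250:570]=b;o[330:550,250:590]=c
cv2.imwrite("pics/crop.png",o)
E
```

```text
(no output)
```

View pics/crop.png

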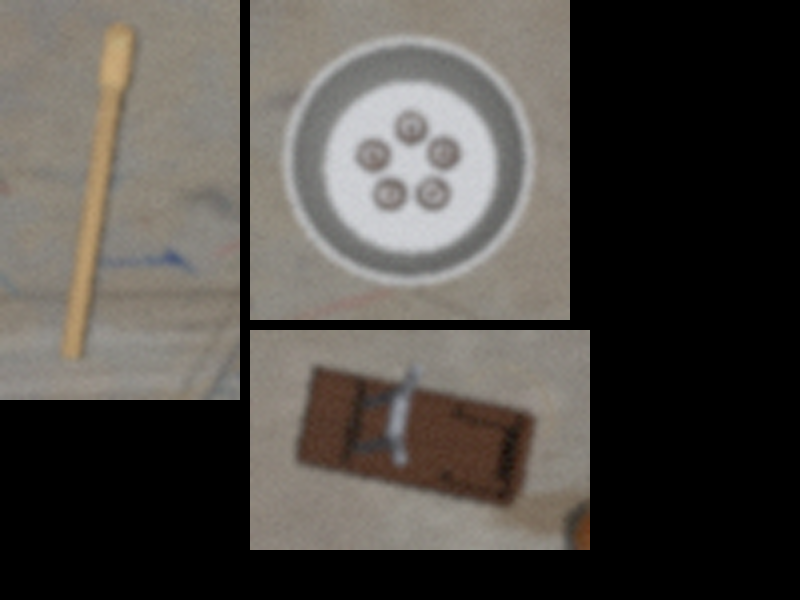

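```bash
cat > h.py <<'E'
import numpy as np
from scipy.spatial.transform import Rotation as Ro
def ray(f,px,z):
    d=f["R"].T@np.array([(px[0]-f["cx"])/f["fx"],(px[1]-f["cy"])/f["fy"],1]); o=-f["R"].T@f["t"]
    return o+d*(z-o[2])/d[2]
def proj(f,X):
    c=f["R"]@X+f["t"]; return np.array([f["fx"]*c[0]/c[2]+f["cx"],f["fy"]*c[1]/c[2]+f["cy"]])
E
python3 - <<'E'
from h import *
from workcell import manip
f=manip.grab_frame("top")
np.set_printoptions(precision=4,suppress=True)
print("tip",ray(f,(179.75,196.25),.007),"top",ray(f,(168.25,279.25),.007))
print("bowl",ray(f,(259.75,205),.065),ray(f,(260.25,206.75),.007))
c=lambda x,y:(330+(x-250)/4,190+(y-330)/4)
for p,z in (((315,366),.01),((297,463),.01),((510,506),.01),((537,412),.04),((306,414.5),.01),((413,370),.13),((400,462),.13),((398,420),.1)): print(p,ray(f,c(*p),z))
E
```

```text
tip [0.5824 0.2439 0.007 ] top [0.3571 0.2768 0.007 ]
bowl [0.5477 0.0234 0.065 ] [0.5479 0.0232 0.007 ]
(315, 366) [ 0.5632 -0.2161  0.01  ]
(297, 463) [ 0.4962 -0.2009  0.01  ]
(510, 506) [ 0.4625 -0.348   0.01  ]
(537, 412) [ 0.5253 -0.3596  0.04  ]
(306, 414.5) [ 0.5296 -0.2085  0.01  ]
(413, 370) [ 0.5475 -0.252   0.13  ]
(400, 462) [ 0.4909 -0.2414  0.13  ]
(398, 420) [ 0.5187 -0.2491  0.1   ]
```

```bash
cat > ov.py <<'E'
from h import *
import cv2
from workcell import manip
def run(x,y,th,name):
    o=np.zeros((600,800,3),np.uint8)
    for n,(r0,r1,c0,c1),s,off in (("top",(185,245,330,420),4,0),("scene",(140,200,300,370),5,290)):
        f=manip.grab_frame(n); im=cv2.resize(f["image"][r0:r1,c0:c1],None,fx=s,fy=s,interpolation=cv2.INTER_CUBIC)
        raw=im.copy()
        R=Ro.from_euler("z",th).as_matrix()
        P=lambda *p: tuple(int(v) for v in ((proj(f,R@np.array(p)/1000+[x,y,0])-[c0,r0]+.5)*s))
        for a,b in (((-77.5,-35,10),(77.5,-35,10)),((77.5,-35,10),(77.5,35,10)),((77.5,35,10),(-77.5,35,10)),((-77.5,35,10),(-77.5,-35,10)),((50,-19,40),(50,19,40)),((-48,-12,100),(-48,12,100)),((45,-19,28),(45,-19,10))):
            cv2.line(im,P(*a),P(*b),(0,255,0),1)
        h,w=im.shape[:2]; w=min(w,395)
        o[off:off+h,:w]=im[:,:w]; o[off:off+h,400:400+w]=raw[:,:w]
    cv2.imwrite(f"pics/{name}.png",o)
if __name__=="__main__":
    run(.5125,-.2841,-np.pi/2-.222,"ov1")
E
python3 ov.py
```

```text
(no output)
```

View pics/ov1.png

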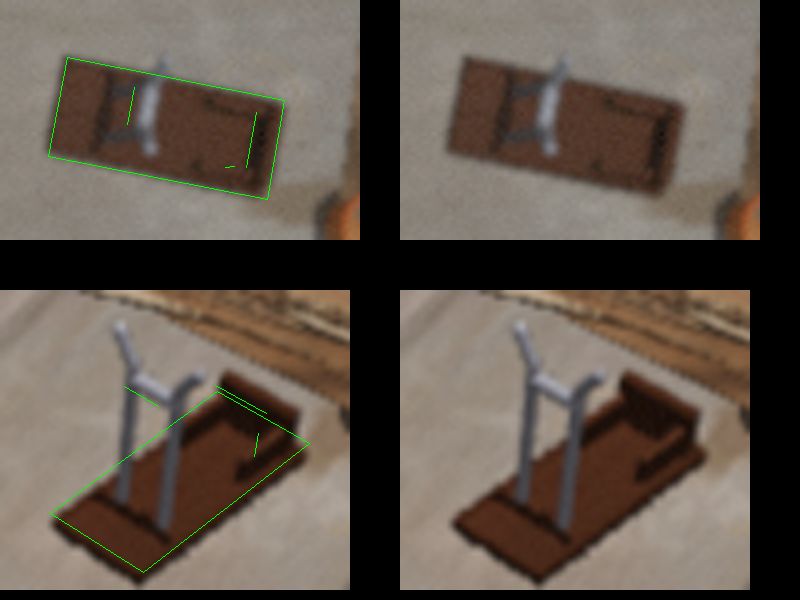

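```bash
python3 - <<'E'
from h import *
from workcell import manip
np.set_printoptions(precision=4,suppress=True)
T=manip.grab_frame("top");S=manip.grab_frame("scene")
def tri(a,b):
    A=[];B=[]
    for f,p in ((T,a),(S,b)):
        d=f["R"].T@np.array([(p[0]-f["cx"])/f["fx"],(p[1]-f["cy"])/f["fy"],1]);d/=np.linalg.norm(d);o=-f["R"].T@f["t"]
        M=np.eye(3)-np.outer(d,d);A.append(M);B.append(M@o)
    return np.linalg.solve(sum(A),sum(B))
t=lambda x,y:(330+x/4-.5,185+y/4-.5); s=lambda x,y:(300+x/5-.5,140+(y-290)/5-.5)
R=Ro.from_euler("z",-np.pi/2-.222).as_matrix();O=np.array([.5125,-.2841,0])
rest=lambda X:R.T@(X-O)*1000
for n,a,b in (("bar",(150,108),(153,387)),("tipL",(150,154),(122,327)),("tipR",(167,62),(203,376)),("tipLx",(150,154),(203,376)),("tipRx",(167,62),(122,327)),("cornL",(68,58),(52,518)),("cornLx",(50,156),(52,518)),("cornR",(68,58),(140,572)),("cR",(285,102),(308,450))):
    X=tri(t(*a),s(*b)); print(n,X,rest(X))
for n,b in (("postbase",(142,513)),("cL",(52,518)),("cF",(140,575)),("cR",(307,450)),):
    print(n,rest(ray(S,s(*b),.01)))
print("top postbase",rest(ray(T,t(108,108),.01)),"bar from top at .1",rest(ray(T,t(150,108),.1)),"bar from scene",rest(ray(S,s(153,387),.1)))
# bowl and tip cross-check in scene
for p in ([.5824,.2439,.007],[.3571,.2768,.007],[.5478,.0233,.065]): print(proj(S,np.array(p)))
E
```

```text
bar [ 0.5216 -0.2493  0.0989] [-35.9248   1.2685  98.8662]
tipL [ 0.5079 -0.2206  0.1652] [-60.9536 -18.5127 165.239 ]
tipR [ 0.5292 -0.2735  0.0895] [-14.0155  13.9216  89.4922]
tipLx [ 0.491  -0.2417  0.1245] [-36.6721 -30.3041 124.4961]
tipRx [ 0.5471 -0.2546  0.1264] [-36.4051  27.2611 126.4227]
cornL [ 0.5635 -0.2178  0.0055] [-75.8561  35.1531   5.5168]
cornLx [ 0.5154 -0.1786  0.061 ] [-103.4997  -20.4192   61.0111]
cornR [ 0.5428 -0.2376 -0.04  ] [-52.0167  19.2879 -39.9885]
cR [ 0.5056 -0.3972 -0.0454] [111.8655  18.1804 -45.435 ]
postbase [-39.9461  -2.6958  10.    ]
cL [-79.4799  31.9185  10.    ]
cF [-80.2067 -35.0342  10.    ]
cR [ 71.419  -37.5847  10.    ]
top postbase [-43.1381   5.853   10.    ] bar from top at .1 [-35.9279   0.8064 100.    ] bar from scene [-37.3561   0.7472 100.    ]
[202.2824 300.8596]
[279.1497 367.0404]
[268.2042 226.9605]
```

The fork sits about 12 mm off the board's middle, so the rest's origin is not at the board centre. I get the origin at ≈ (0.510, -0.296) with yaw 0.222 off -y. Now the approach to the stick.

arm_command:
  steps:
    - {"slide": [0,0,0],"delta_rot": [0,0,-0.9]}
    - {"slide": [-0.85,-0.82,0.3],"delta_rot": [0,0,0]}
    - {"slide": [-0.85,-0.82,0.3],"delta_rot": [0,0,0]}
    - {"slide": [-0.85,-0.82,0.3],"delta_rot": [0,0,0]}
    - {"slide": [-0.85,-0.82,0.3],"delta_rot": [0,0,0]}
    - {"slide": [-0.85,-0.82,0.3],"delta_rot": [0,0,0]}
    - {"slide": [-0.85,-0.82,0.3],"delta_rot": [0,0,0]}
    - {"slide": [-0.85,-0.82,0.3],"delta_rot": [0,0,0]}
    - {"slide": [-0.85,-0.82,0.3],"delta_rot": [0,0,0]}
    - {"slide": [-0.85,-0.82,0.3],"delta_rot": [0,0,0]}
  jaw: 45

```text
time_s: 1.18
eef_pos: [0.3442, 0.3535, 0.1138]
ee_rot: [0.0, 0.073, 0.997, 0.0]
force: [0.0, 0.4, -1.4]
width: 0.0453
finger_force: 0.0
```

arm_command:
  steps:
    - {"slide": [-0.85,-0.82,0.3],"delta_rot": [0,0,0]}
    - {"slide": [-0.85,-0.82,0.3],"delta_rot": [0,0,0]}
    - {"slide": [-0.85,-0.82,0.3],"delta_rot": [0,0,0]}
    - {"slide": [0,0,0],"delta_rot": [0,0,0]}
    - {"slide": [0,0,0],"delta_rot": [0,0,0]}

```text
time_s: 1.6
eef_pos: [0.4091, 0.2692, 0.0866]
ee_rot: [-0.0, 0.075, 0.997, -0.0]
force: [-0.8, 0.3, -0.0]
width: 0.0455
finger_force: 0.0
```

```bash
cat >> h.py <<'E'
from scipy.spatial.transform import Rotation
O=np.array([.510,-.2957,0]); th=.222
u=np.array([-np.sin(th),-np.cos(th),0]); h=-u; Z=np.array([0,0,1.])
c48,s48=np.cos(np.radians(48)),np.sin(np.radians(48))
s=h*c48+Z*s48; n=-h*s48+Z*c48   # stick up-direction in the rest, its upper normal
foot=O+.045*u+.015*Z; top=foot+.23*s
def pose(st):
    q=st["ee_rot"]; return np.array(st["eef_pos"]),Rotation.from_quat([q[1],q[2],q[3],q[0]]).as_matrix()
def frame(x,z): return np.c_[x,np.cross(z,x),z]
def go(st,P,R):
    "rotation units (in place, first), then slide units in turned axes; and slide units in present axes"
    p,C=pose(st); r=Rotation.from_matrix(C.T@R).as_rotvec(degrees=True)/6
    print("rot",r.round(2),"slide after",(R.T@(P-p)/.03).round(2),"slide before",(C.T@(P-p)/.03).round(2))
E
python3 - <<'E'
from h import *
from workcell import manip
import cv2
st=manip.sense(); f=manip.grab_frame("wrist"); cv2.imwrite("pics/w1.png",f["image"])
T=f["tool_from_camera"]; p,C=pose(st); print(p,C.round(3),st["width"])
a=np.array([.5824,.2439,.007]);b=np.array([.3571,.2768,.007]);e=(b-a)/np.linalg.norm(b-a);mid=(a+b)/2
go(st,np.r_[(mid+.06*e)[:2],.004],frame(e,-Z))
for X in (a,b,mid+.06*e):
    c=np.linalg.inv(T)@np.r_[C.T@(X-p),1]; print(f["fx"]*c[0]/c[2]+f["cx"],f["fy"]*c[1]/c[2]+f["cy"])
E
```

```text
[0.40910495 0.269177   0.08655768] [[-0.989  0.149 -0.001]
 [ 0.149  0.989 -0.   ]
 [ 0.001 -0.    -1.   ]] 0.045525641763477696
rot [-0.   -0.01 -0.04] slide after [-0.04  0.    2.75] slide before [-0.04  0.    2.75]
282.69281165022903 359.575669824927
281.8897497698548 144.45200304865725
282.1118422340276 203.94598031723856
```

View pics/w1.png

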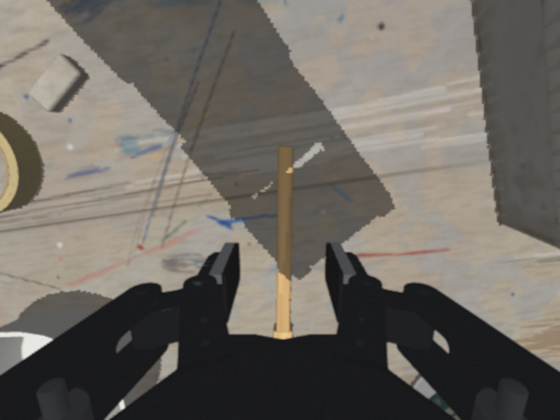

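The wrist view shows the stick's top end at (286,146), against a prediction of (282,144). It is centred between the fingers at (238,245) and (327,245). Descending and gripping.

arm_command:
  steps:
    - {"slide": [0,0,0.9],"delta_rot": [0,0,0]}
    - {"slide": [0,0,0.9],"delta_rot": [0,0,0]}
    - {"slide": [0,0,0.5],"delta_rot": [0,0,0]}
    - {"slide": [0,0,0.4],"delta_rot": [0,0,0]}
    - {"slide": [0,0,0],"delta_rot": [0,0,0]}
    - {"slide": [0,0,0],"delta_rot": [0,0,0]}

```text
time_s: 2.15
eef_pos: [0.4076, 0.2716, 0.0059]
ee_rot: [-0.0, 0.072, 0.997, -0.0]
force: [-0.0, 0.4, 0.8]
width: 0.0449
finger_force: 0.0
```

arm_command:
  steps:
    - {"slide": [0,0,0],"delta_rot": [0,0,0]}
    - {"slide": [0,0,0],"delta_rot": [0,0,0]}
    - {"slide": [0,0,0],"delta_rot": [0,0,0]}
    - {"slide": [0,0,0],"delta_rot": [0,0,0]}
    - {"slide": [0,0,0],"delta_rot": [0,0,0]}
    - {"slide": [0,0,0],"delta_rot": [0,0,0]}
    - {"slide": [0,0,0],"delta_rot": [0,0,0]}
    - {"slide": [0,0,0],"delta_rot": [0,0,0]}
  jaw: 5
  squeeze: 60

```text
time_s: 2.82
eef_pos: [0.4084, 0.2706, 0.006]
ee_rot: [0.0, 0.073, 0.997, 0.0]
force: [-0.5, 0.3, 0.1]
width: 0.0051
finger_force: 0.0
```

The width reads 5 mm with no finger force, so the grasp missed. Checking with the camera.

```bash
python3 - <<'E'
from workcell import manip
import cv2,numpy as np
f=manip.grab_frame("wrist")["image"]; g=manip.grab_frame("scene")["image"]
cv2.imwrite("pics/w2.png",np.hstack([cv2.resize(f[100:400,150:420],(400,444)),cv2.resize(g[250:400,180:315],(400,444))]))
print(manip.sense()["width"],manip.sense()["finger_force"])
E
```

```text
0.0052572419608883075 0.0
```

View pics/w2.png

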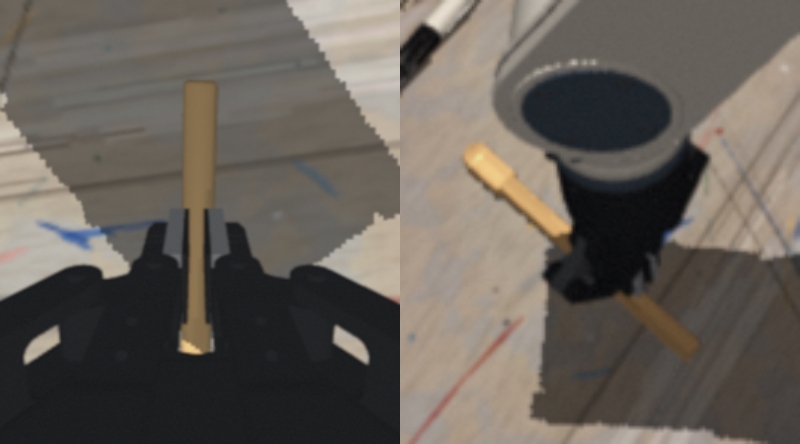

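The fingers shut above the stick, so they need to go lower. I'll reopen and descend gently, watching the force.

arm_command:
  steps:
    - {"slide": [0,0,0],"delta_rot": [0,0,0]}
    - {"slide": [0,0,0],"delta_rot": [0,0,0]}
    - {"slide": [0,0,0],"delta_rot": [0,0,0]}
    - {"slide": [0,0,0],"delta_rot": [0,0,0]}
    - {"slide": [0,0,0.1],"delta_rot": [0,0,0]}
    - {"slide": [0,0,0.1],"delta_rot": [0,0,0]}
    - {"slide": [0,0,0],"delta_rot": [0,0,0]}
  jaw: 28

```text
time_s: 3.5
eef_pos: [0.408, 0.2704, -0.0007]
ee_rot: [-0.0, 0.073, 0.997, -0.0]
force: [-0.6, 0.7, 0.2]
width: 0.0283
finger_force: 0.0
```

arm_command:
  steps:
    - {"slide": [0,0,0.07],"delta_rot": [0,0,0]}
    - {"slide": [0,0,0],"delta_rot": [0,0,0]}
    - {"slide": [0,0,0],"delta_rot": [0,0,0]}

```text
time_s: 3.75
eef_pos: [0.4082, 0.2706, -0.0023]
ee_rot: [-0.0, 0.073, 0.997, -0.0]
force: [-0.1, -0.2, -0.4]
width: 0.0278
finger_force: 0.0
```

arm_command:
  steps:
    - {"slide": [0,0,0.1],"delta_rot": [0,0,0]}
    - {"slide": [0,0,0],"delta_rot": [0,0,0]}
    - {"slide": [0,0,0],"delta_rot": [0,0,0]}

```text
time_s: 4.0
eef_pos: [0.4082, 0.2706, -0.0053]
ee_rot: [-0.0, 0.073, 0.997, -0.0]
force: [-0.6, -0.3, -0.4]
width: 0.0281
finger_force: 0.0
```

arm_command:
  steps:
    - {"slide": [0,0,0],"delta_rot": [0,0,0]}
    - {"slide": [0,0,0],"delta_rot": [0,0,0]}
    - {"slide": [0,0,0],"delta_rot": [0,0,0]}
    - {"slide": [0,0,0],"delta_rot": [0,0,0]}
    - {"slide": [0,0,0],"delta_rot": [0,0,0]}
  jaw: 5

```text
time_s: 4.42
eef_pos: [0.4084, 0.2707, -0.0051]
ee_rot: [0.0, 0.073, 0.997, 0.0]
force: [0.2, 0.3, -0.1]
width: 0.0048
finger_force: 0.0
```

```bash
python3 - <<'E'
from h import *
from workcell import manip
import cv2
print(manip.hold_point_z)
st=manip.sense(); f=manip.grab_frame("wrist"); T=f["tool_from_camera"]; p,C=pose(st)
print(T.round(4),f["fx"],p)
im=f["image"].astype(int); 
for r in (150,158,165,175,185):
    row=im[r]; m=np.where((row[:,2]-row[:,0])>35)[0]; m=m[(m>260)&(m<310)]; print(r,m.min() if len(m) else 0,m.max() if len(m) else 0)
col=im[100:200,285]; print((col[:,2]-col[:,0])[::4])
e=np.array([-.9896,.145,0])
for z in (-.01,0,.014):
  for X in (np.r_[.3571,.2768,z]-.0012*0*e,np.r_[.3571,.2768,z]+.007*np.array([.145,.99,0]),np.r_[.3571,.2768,z]-.007*np.array([.145,.99,0])):
    c=np.linalg.inv(T)@np.r_[C.T@(X-p),1]; print(z,f["fx"]*c[0]/c[2]+f["cx"],f["fy"]*c[1]/c[2]+f["cy"])
cv2.imwrite("pics/w3.png",cv2.resize(f["image"][180:400,180:400],None,fx=2.5,fy=2.5))
E
```

```text
0.0187
[[ 8.000e-04 -9.652e-01 -2.615e-01  6.560e-02]
 [ 1.000e+00  8.000e-04  0.000e+00  1.000e-04]
 [ 2.000e-04 -2.615e-01  9.652e-01 -1.795e-01]
 [ 0.000e+00  0.000e+00  0.000e+00  1.000e+00]] 289.29519030417424 [ 0.40838979  0.27067282 -0.00511872]
150 0 0
158 274 295
165 273 296
175 273 296
185 273 296
[14 15 16 15 14 13 13 12 15 13 11 14 12  9 37 56 58 58 57 58 58 58 57 58
 58]
-0.01 279.8521712109788 152.0286001777108
-0.01 291.0058466650266 152.03687804232084
-0.01 268.6984514244726 152.02032228019885
0 279.72307925014104 153.3264918068755
0 291.5026047023465 153.33523143100095
0 267.94350435076046 153.31775214606358
0.014 279.51593720615705 155.40909960979428
0.014 292.29970658739984 155.41857957201114
0.014 266.73210958725787 155.39961960439052
```

View pics/w3.png

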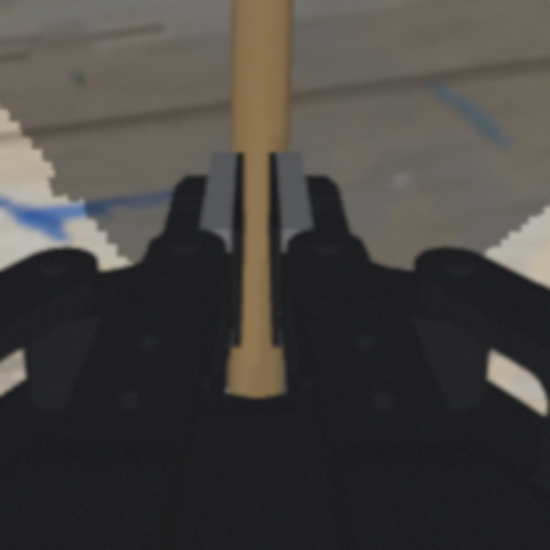

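By its apparent width the stick lies about 15 mm lower relative to the tool than the readout suggests. I'll continue down until contact is felt.

arm_command:
  steps:
    - {"slide": [0,0,0],"delta_rot": [0,0,0]}
    - {"slide": [0,0,0],"delta_rot": [0,0,0]}
    - {"slide": [0,0,0],"delta_rot": [0,0,0]}
    - {"slide": [0,0,0.1],"delta_rot": [0,0,0]}
    - {"slide": [0,0,0.1],"delta_rot": [0,0,0]}
    - {"slide": [0,0,0.07],"delta_rot": [0,0,0]}
    - {"slide": [0,0,0],"delta_rot": [0,0,0]}
  jaw: 28

```text
time_s: 5.05
eef_pos: [0.408, 0.2704, -0.0139]
ee_rot: [-0.0, 0.073, 0.997, -0.0]
force: [-0.3, 0.0, 0.1]
width: 0.028
finger_force: 0.0
```

arm_command:
  steps:
    - {"slide": [0,0,0],"delta_rot": [0,0,0]}
    - {"slide": [0,0,0],"delta_rot": [0,0,0]}
    - {"slide": [0,0,0],"delta_rot": [0,0,0]}
    - {"slide": [0,0,0],"delta_rot": [0,0,0]}
    - {"slide": [0,0,0],"delta_rot": [0,0,0]}
  jaw: 5

```text
time_s: 5.47
eef_pos: [0.4084, 0.2707, -0.0132]
ee_rot: [0.0, 0.073, 0.997, 0.0]
force: [0.8, 0.1, -0.4]
width: 0.0049
finger_force: 0.0
```

```bash
python3 - <<'E'
from h import *
from workcell import manip
import cv2
def w(im):
    m=((im[...,2].astype(int)-im[...,0])>30)
    ws=[]
    for r in range(172,200):
        x=np.where(m[r,262:312])[0]; 
        if len(x): ws.append((x.max()-x.min()+1))
    c=np.where(m[110:200,285])[0]; return np.mean(ws),110+c.min()
f=manip.grab_frame("wrist"); print("now",w(f["image"]),manip.sense()["eef_pos"])
cv2.imwrite("pics/w4.png",f["image"]); print("w1",w(cv2.imread("pics/w1.png")))
T=f["tool_from_camera"]; p,C=pose(manip.sense())
# depth along camera axis of stick, at rows ~186: height of plane under TCP giving width W=fx*14/depth
for z in (-.03,-.02,-.01,0,.007,.014):
    X=np.r_[.3571,.2768,z]+.03*np.array([.99,-.145,0])
    out=[]
    for pz in (.0866,-.0051,-.0132):
        c=np.linalg.inv(T)@np.r_[C.T@(X-np.r_[p[:2],pz]),1]; out.append((round(f["fx"]*.014/c[2],1),round(f["fy"]*c[1]/c[2]+f["cy"],0)))
    print(z,out)
E
```

```text
now (np.float64(25.214285714285715), np.int64(157)) [ 0.40844581  0.2706871  -0.01318769]
w1 (np.float64(14.928571428571429), np.int64(146))
-0.03 [(np.float64(13.6), np.float64(173.0)), (np.float64(19.4), np.float64(192.0)), (np.float64(20.1), np.float64(194.0))]
-0.02 [(np.float64(14.1), np.float64(175.0)), (np.float64(20.3), np.float64(195.0)), (np.float64(21.2), np.float64(198.0))]
-0.01 [(np.float64(14.6), np.float64(176.0)), (np.float64(21.4), np.float64(198.0)), (np.float64(22.3), np.float64(201.0))]
0 [(np.float64(15.1), np.float64(178.0)), (np.float64(22.5), np.float64(202.0)), (np.float64(23.5), np.float64(206.0))]
0.007 [(np.float64(15.5), np.float64(179.0)), (np.float64(23.4), np.float64(205.0)), (np.float64(24.5), np.float64(209.0))]
0.014 [(np.float64(15.9), np.float64(181.0)), (np.float64(24.3), np.float64(208.0)), (np.float64(25.5), np.float64(212.0))]
```

By the wrist picture (finger gap and rows) the real fingertips sit about 40 mm behind the reported TCP, some 20 mm above the stick. I'll carry on downward in small guarded steps.

arm_command:
  steps:
    - {"slide": [0,0,0],"delta_rot": [0,0,0]}
    - {"slide": [0,0,0],"delta_rot": [0,0,0]}
    - {"slide": [0,0,0.1],"delta_rot": [0,0,0]}
    - {"slide": [0,0,0.1],"delta_rot": [0,0,0]}
    - {"slide": [0,0,0.1],"delta_rot": [0,0,0]}
    - {"slide": [0,0,0.1],"delta_rot": [0,0,0]}
    - {"slide": [0,0,0],"delta_rot": [0,0,0]}
  jaw: 30

```text
time_s: 6.1
eef_pos: [0.4079, 0.2704, -0.026]
ee_rot: [-0.0, 0.073, 0.997, -0.0]
force: [0.1, -0.8, -0.3]
width: 0.0303
finger_force: 0.0
```

arm_command:
  steps:
    - {"slide": [0,0,0.07],"delta_rot": [0,0,0]}
    - {"slide": [0,0,0.07],"delta_rot": [0,0,0]}
    - {"slide": [0,0,0],"delta_rot": [0,0,0]}

```text
time_s: 6.35
eef_pos: [0.4082, 0.2705, -0.0298]
ee_rot: [-0.0, 0.073, 0.997, -0.0]
force: [-0.5, -0.1, -0.1]
width: 0.0299
finger_force: 0.0
```

```bash
python3 - <<'E'
from workcell import manip
import cv2,numpy as np
f=manip.grab_frame("wrist")["image"]; g=manip.grab_frame("scene")["image"]
cv2.imwrite("pics/w5.png",np.hstack([cv2.resize(f[150:400,150:420],(430,400)),cv2.resize(g[270:370,200:290],(360,400),interpolation=cv2.INTER_CUBIC)]))
E
```

```text
(no output)
```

View pics/w5.png

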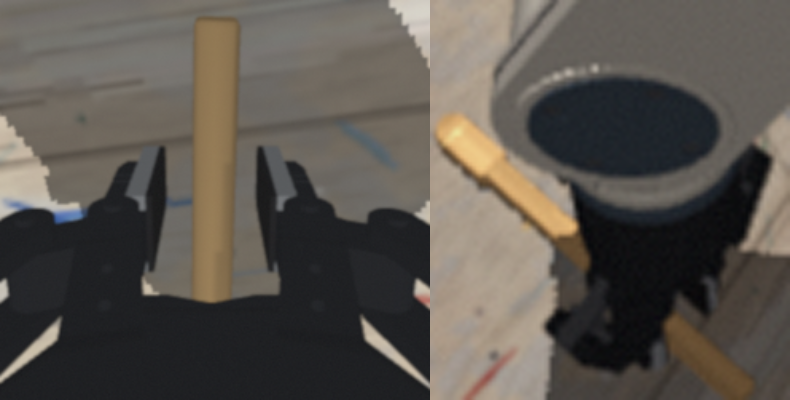

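In the wrist crop the pad gap is 92 px for 30 mm and the stick is 43 px for 14 mm, so the fingertips are now about level with the stick. A bit lower, then close.

arm_command:
  steps:
    - {"slide": [0,0,0.1],"delta_rot": [0,0,0]}
    - {"slide": [0,0,0.1],"delta_rot": [0,0,0]}
    - {"slide": [0,0,0],"delta_rot": [0,0,0]}

```text
time_s: 6.7
eef_pos: [0.4081, 0.2705, -0.036]
ee_rot: [-0.0, 0.073, 0.997, -0.0]
force: [-0.0, 0.4, -0.5]
width: 0.03
finger_force: 0.0
```

arm_command:
  steps:
    - {"slide": [0,0,0],"delta_rot": [0,0,0]}
    - {"slide": [0,0,0],"delta_rot": [0,0,0]}
    - {"slide": [0,0,0],"delta_rot": [0,0,0]}
    - {"slide": [0,0,0],"delta_rot": [0,0,0]}
    - {"slide": [0,0,0],"delta_rot": [0,0,0]}
  jaw: 5

```text
time_s: 7.12
eef_pos: [0.4084, 0.2707, -0.0354]
ee_rot: [0.0, 0.073, 0.997, 0.0]
force: [-0.6, -0.5, 0.3]
width: 0.0122
finger_force: 58.9
```

Gripped (finger force 59 N). The stick axis lies 42 mm behind the reported TCP, and I'll plan with that. Lifting.

arm_command:
  steps:
    - {"slide": [0,0,-0.5],"delta_rot": [0,0,0]}
    - {"slide": [0,0,-1],"delta_rot": [0,0,0]}
    - {"slide": [0,0,-1],"delta_rot": [0,0,0]}
    - {"slide": [0,0,-1],"delta_rot": [0,0,0]}
    - {"slide": [0,0,-1],"delta_rot": [0,0,0]}
    - {"slide": [0,0,-1],"delta_rot": [0,0,0]}
    - {"slide": [0,0,-1],"delta_rot": [0,0,0]}
    - {"slide": [0,0,-0.5],"delta_rot": [0,0,0]}
    - {"slide": [0,0,0],"delta_rot": [0,0,0]}
  squeeze: 80

```text
time_s: 7.87
eef_pos: [0.4103, 0.2719, 0.1781]
ee_rot: [0.003, 0.073, 0.997, 0.002]
force: [0.4, 0.3, -1.4]
width: 0.0117
finger_force: 79.7
```

```bash
cat >> h.py <<'E'
D=.0424
E
python3 - <<'E'
from h import *
from workcell import manip
st=manip.sense(); print(st["eef_pos"],st["width"],st["finger_force"],st["joint_positions"].round(2))
R1=frame(h,-Z); G=top-.0527*s
print("G",G,"top",top,"foot",foot)
go(st,np.r_[(G+.06*n)[:2],.21],R1)   # yaw only, level, clear
E
```

```text
[0.41033675 0.27191964 0.17813536] 0.011749140610028623 79.7178053855896 [ 0.56  0.25  1.94  0.    0.95 -0.86]
G [ 0.52621344 -0.22387026  0.14675958] top [ 0.53397772 -0.18947247  0.18592331] foot [ 0.50009186 -0.33959566  0.015     ]
rot [ 0.07  0.   15.73] slide after [-16.76   7.41  -1.06] slide before [ -6.11 -17.27  -1.11]
```

arm_command:
  steps:
    - {"slide": [-0.34,-0.96,-0.06],"delta_rot": [0,0,0]}
    - {"slide": [-0.34,-0.96,-0.06],"delta_rot": [0,0,0]}
    - {"slide": [-0.34,-0.96,-0.06],"delta_rot": [0,0,0]}
    - {"slide": [-0.34,-0.96,-0.06],"delta_rot": [0,0,0]}
    - {"slide": [-0.34,-0.96,-0.06],"delta_rot": [0,0,0]}
    - {"slide": [-0.34,-0.96,-0.06],"delta_rot": [0,0,0]}
    - {"slide": [-0.34,-0.96,-0.06],"delta_rot": [0,0,0]}
    - {"slide": [-0.34,-0.96,-0.06],"delta_rot": [0,0,0]}
    - {"slide": [-0.34,-0.96,-0.06],"delta_rot": [0,0,0]}

```text
time_s: 8.62
eef_pos: [0.4607, -0.0006, 0.1896]
ee_rot: [-0.001, 0.073, 0.997, -0.0]
force: [1.3, 1.1, -1.1]
width: 0.0117
finger_force: 79.7
```

arm_command:
  steps:
    - {"slide": [-0.34,-0.96,-0.06],"delta_rot": [0,0,0]}
    - {"slide": [-0.34,-0.96,-0.06],"delta_rot": [0,0,0]}
    - {"slide": [-0.34,-0.96,-0.06],"delta_rot": [0,0,0]}
    - {"slide": [-0.34,-0.96,-0.06],"delta_rot": [0,0,0]}
    - {"slide": [-0.34,-0.96,-0.06],"delta_rot": [0,0,0]}
    - {"slide": [-0.34,-0.96,-0.06],"delta_rot": [0,0,0]}
    - {"slide": [-0.34,-0.96,-0.06],"delta_rot": [0,0,0]}
    - {"slide": [-0.34,-0.96,-0.06],"delta_rot": [0,0,0]}
    - {"slide": [-0.34,-0.96,-0.06],"delta_rot": [0,0,0]}

```text
time_s: 9.37
eef_pos: [0.514, -0.2701, 0.2053]
ee_rot: [-0.001, 0.073, 0.997, 0.001]
force: [0.7, 0.6, -0.9]
width: 0.012
finger_force: 79.7
```

arm_command:
  steps:
    - {"slide": [0,0,0],"delta_rot": [0,0,0.98]}
    - {"slide": [0,0,0],"delta_rot": [0,0,0.98]}
    - {"slide": [0,0,0],"delta_rot": [0,0,0.98]}
    - {"slide": [0,0,0],"delta_rot": [0,0,0.98]}
    - {"slide": [0,0,0],"delta_rot": [0,0,0.98]}
    - {"slide": [0,0,0],"delta_rot": [0,0,0.98]}
    - {"slide": [0,0,0],"delta_rot": [0,0,0.98]}
    - {"slide": [0,0,0],"delta_rot": [0,0,0.98]}

```text
time_s: 10.03
eef_pos: [0.514, -0.2685, 0.2051]
ee_rot: [-0.001, 0.467, 0.884, 0.0]
force: [0.7, -1.2, -0.7]
width: 0.0115
finger_force: 79.7
```

arm_command:
  steps:
    - {"slide": [0,0,0],"delta_rot": [0,0,0.98]}
    - {"slide": [0,0,0],"delta_rot": [0,0,0.98]}
    - {"slide": [0,0,0],"delta_rot": [0,0,0.98]}
    - {"slide": [0,0,0],"delta_rot": [0,0,0.98]}
    - {"slide": [0,0,0],"delta_rot": [0,0,0.98]}
    - {"slide": [0,0,0],"delta_rot": [0,0,0.98]}
    - {"slide": [0,0,0],"delta_rot": [0,0,0.98]}
    - {"slide": [0,0,0],"delta_rot": [0,0,0.98]}
    - {"slide": [0,0,0],"delta_rot": [0,0,0]}

```text
time_s: 10.78
eef_pos: [0.514, -0.2685, 0.2053]
ee_rot: [-0.001, 0.781, 0.625, -0.0]
force: [-0.8, -0.1, -0.6]
width: 0.0117
finger_force: 79.7
```

```bash
python3 - <<'E'
from h import *
from workcell import manip
st=manip.sense(); print(st["eef_pos"],st["width"],st["finger_force"],st["joint_positions"].round(2))
R=frame(s,-n); G=top-.0527*s
go(st,G+.06*n-D*n,R)
E
```

```text
[ 0.51404541 -0.26846464  0.2052823 ] 0.01167631231142997 79.69613671302795 [-0.5   0.35  1.72  0.    1.08 -0.28]
rot [-0.03  7.99  0.01] slide after [-0.42  0.07  1.86] slide before [1.1  0.07 1.56]
```

arm_command:
  steps:
    - {"slide": [0,0,0],"delta_rot": [0,1,0]}
    - {"slide": [0,0,0],"delta_rot": [0,1,0]}
    - {"slide": [0,0,0],"delta_rot": [0,1,0]}
    - {"slide": [0,0,0],"delta_rot": [0,1,0]}
    - {"slide": [0,0,0],"delta_rot": [0,1,0]}
    - {"slide": [0,0,0],"delta_rot": [0,1,0]}
    - {"slide": [0,0,0],"delta_rot": [0,1,0]}
    - {"slide": [0,0,0],"delta_rot": [0,1,0]}
    - {"slide": [0,0,0],"delta_rot": [0,0,0]}

```text
time_s: 11.53
eef_pos: [0.5129, -0.27, 0.2025]
ee_rot: [-0.258, 0.712, 0.57, 0.319]
force: [-1.0, -0.0, -1.8]
width: 0.0116
finger_force: 79.7
```

```bash
cat > seg.py <<'E'
from h import *
from workcell import manip
import cv2
def look(pred):
    "tan stick mask in scene and top views against predicted ends"
    for nm in ("scene","top"):
        f=manip.grab_frame(nm); hsv=cv2.cvtColor(f["image"],cv2.COLOR_BGR2HSV)
        m=cv2.inRange(hsv,(12,95,90),(26,255,255))
        a,b=proj(f,pred[0]),proj(f,pred[1]); k=np.zeros_like(m); cv2.line(k,tuple(a.astype(int)),tuple(b.astype(int)),255,60); m&=k
        nn,l,S,_=cv2.connectedComponentsWithStats(m); pts=[]
        for i in range(1,nn):
            if S[i,4]>12: pts.append(np.argwhere(l==i)[:,::-1])
        pts=np.vstack(pts) if pts else np.zeros((1,2)); e=(b-a)/np.linalg.norm(b-a); q=(pts-a)@e; c=(pts-a)@np.array([-e[1],e[0]])
        fit=np.polyfit(q,c,1) if len(q)>20 else None
        print(nm,"tip",a.round(1),"top",b.round(1),"len",np.linalg.norm(b-a).round(1),"mask along",q.min().round(1),q.max().round(1),"n",len(q),"cross line",None if fit is None else fit.round(3))
E
python3 - <<'E'
from seg import *
st=manip.sense(); p,C=pose(st); print(p,st["joint_positions"].round(2))
R=frame(s,-n); G=top-.0527*s
go(st,G+.07*Z-.005*u-D*n,R)
g=p+C@[0,0,-D]; look((g-.1773*C[:,0],g+.0527*C[:,0]))
E
```

```text
[ 0.5129242  -0.26999331  0.20250964] [-0.86  0.64  1.54  0.64  1.57 -0.85]
rot [-0.05 -0.07 -0.  ] slide after [1.53 0.09 2.41] slide before [1.52 0.11 2.42]
scene tip [368.6 133.2] top [342.1 101.3] len 41.5 mask along -29.4 49.1 n 2664 cross line [-0.279 -2.16 ]
top tip [432.3 225.9] top [396.1 209.1] len 39.9 mask along -6.3 42.3 n 417 cross line [  0.775 -20.579]
```

arm_command:
  steps:
    - {"slide": [0.51,0.03,0.8],"delta_rot": [0,0,0]}
    - {"slide": [0.51,0.03,0.8],"delta_rot": [0,0,0]}
    - {"slide": [0.51,0.03,0.8],"delta_rot": [0,0,0]}
    - {"slide": [0,0,0],"delta_rot": [0,0,0]}
    - {"slide": [0,0,0],"delta_rot": [0,0,0]}

```text
time_s: 12.05
eef_pos: [0.5358, -0.1851, 0.1936]
ee_rot: [-0.254, 0.711, 0.574, 0.316]
force: [-0.2, -0.4, -1.1]
width: 0.0118
finger_force: 79.7
```

```bash
python3 - <<'E'
from seg import *
st=manip.sense(); p,C=pose(st); print(p)
R=frame(s,-n); G=top-.0527*s
go(st,G+.07*Z-.005*u-D*n,R)
g=p+C@[0,0,-D]; A,B=g-.1773*C[:,0],g+.0527*C[:,0]; print("tip",A,"top",B)
o=np.zeros((520,800,3),np.uint8); y=0
for nm,(c0,r0) in (("scene",(290,90)),("top",(325,160))):
    f=manip.grab_frame(nm); im=f["image"][r0:r0+104,c0:c0+80]; im=cv2.resize(im,None,fx=5,fy=5,interpolation=cv2.INTER_CUBIC)
    for X in (A,B): cv2.circle(im,tuple(int(v) for v in (proj(f,X)-[c0,r0]+.5)*5),5,(0,255,0),1)
    for X in (O-.048*u+.1*Z,foot): cv2.circle(im,tuple(int(v) for v in (proj(f,X)-[c0,r0]+.5)*5),5,(255,255,0),1)
    o[:,y:y+400]=im; y+=400
cv2.imwrite("pics/hov.png",o)
E
```

```text
[ 0.53578806 -0.18510074  0.19363743]
rot [-0.06  0.02  0.07] slide after [-0.21 -0.03  0.03] slide before [-0.21 -0.03  0.03]
tip [ 0.50424447 -0.33214807  0.09060766] top [ 0.53650403 -0.18125017  0.26116306]
```

View pics/hov.png

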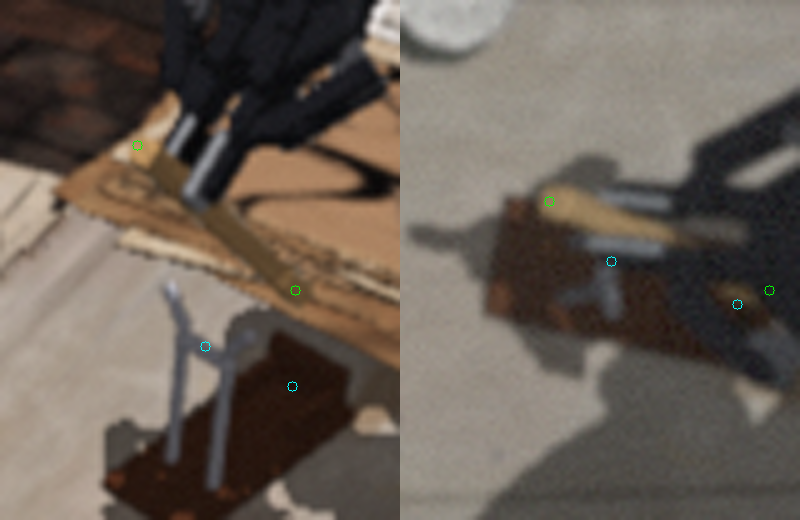

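The scene view shows the stick (band centre at about (257,250)) within 2 mm of the predicted line, pointing over the foot. The fork bar at (207,350) also matches. Lowering vertically.

arm_command:
  steps:
    - {"slide": [-0.21,0,0],"delta_rot": [0,0,0]}
    - {"slide": [-0.3,0,0.27],"delta_rot": [0,0,0]}
    - {"slide": [-0.3,0,0.27],"delta_rot": [0,0,0]}
    - {"slide": [-0.3,0,0.27],"delta_rot": [0,0,0]}
    - {"slide": [-0.3,0,0.27],"delta_rot": [0,0,0]}
    - {"slide": [-0.29,0,0.26],"delta_rot": [0,0,0]}
    - {"slide": [0,0,0],"delta_rot": [0,0,0]}
    - {"slide": [0,0,0],"delta_rot": [0,0,0]}

```text
time_s: 12.82
eef_pos: [0.5341, -0.1911, 0.1266]
ee_rot: [-0.256, 0.712, 0.572, 0.317]
force: [0.3, -0.1, -0.5]
width: 0.0117
finger_force: 79.7
```

```bash
python3 - <<'E'
from seg import *
st=manip.sense(); p,C=pose(st); print(p,st["force"],st["moment"])
R=frame(s,-n); G=top-.0527*s
go(st,G+.003*Z-.002*u-D*n,R)
E
```

```text
[ 0.53407297 -0.19111649  0.12662937] [ 0.29648821 -0.11529681 -0.46816884] [-0.33186206  0.09009842  0.01584633]
rot [-0.05 -0.01  0.02] slide after [-0.13 -0.02  0.11] slide before [-0.13 -0.01  0.11]
```

arm_command:
  steps:
    - {"slide": [-0.06,0,0.05],"delta_rot": [0,0,0]}
    - {"slide": [-0.07,0,0.06],"delta_rot": [0,0,0]}
    - {"slide": [0,0,0],"delta_rot": [0,0,0]}
    - {"slide": [0,0,0],"delta_rot": [0,0,0]}

```text
time_s: 13.15
eef_pos: [0.5347, -0.1917, 0.123]
ee_rot: [-0.255, 0.712, 0.572, 0.317]
force: [-0.2, 0.4, -0.9]
width: 0.0116
finger_force: 79.7
```

arm_command:
  steps:
    - {"slide": [-0.05,0,0.05],"delta_rot": [0,0,0]}
    - {"slide": [0,0,0],"delta_rot": [0,0,0]}
    - {"slide": [0,0,0],"delta_rot": [0,0,0]}

```text
time_s: 13.4
eef_pos: [0.5347, -0.1915, 0.1209]
ee_rot: [-0.255, 0.712, 0.572, 0.317]
force: [0.4, 0.5, 0.7]
width: 0.0117
finger_force: 79.7
```

arm_command:
  steps:
    - {"slide": [-0.05,0,0.05],"delta_rot": [0,0,0]}
    - {"slide": [0,0,0],"delta_rot": [0,0,0]}
    - {"slide": [0,0,0],"delta_rot": [0,0,0]}

```text
time_s: 13.65
eef_pos: [0.5348, -0.1913, 0.1188]
ee_rot: [-0.255, 0.712, 0.572, 0.317]
force: [0.1, 0.5, 0.8]
width: 0.0113
finger_force: 79.8
```

arm_command:
  steps:
    - {"slide": [-0.05,0,0.05],"delta_rot": [0,0,0]}
    - {"slide": [0,0,0],"delta_rot": [0,0,0]}
    - {"slide": [0,0,0],"delta_rot": [0,0,0]}

```text
time_s: 13.9
eef_pos: [0.535, -0.191, 0.1183]
ee_rot: [-0.255, 0.711, 0.572, 0.318]
force: [-2.5, 1.3, 11.2]
width: 0.0116
finger_force: 80.8
```

arm_command:
  steps:
    - {"slide": [-0.05,0,0.05],"delta_rot": [0,0,0]}
    - {"slide": [0,0,0],"delta_rot": [0,0,0]}
    - {"slide": [0,0,0],"delta_rot": [0,0,0]}

```text
time_s: 14.15
eef_pos: [0.5353, -0.1908, 0.1181]
ee_rot: [-0.255, 0.711, 0.572, 0.319]
force: [-4.5, 0.7, 21.0]
width: 0.0116
finger_force: 81.9
```

```bash
python3 - <<'E'
from seg import *
st=manip.sense(); p,C=pose(st); print(p,st["force"],st["moment"])
g=p+C@[0,0,-D]; A,B=g-.1773*C[:,0],g+.0527*C[:,0]
r=Ro.from_euler("z",-np.pi/2-th).as_matrix()
print("rest tip",r.T@(A-O),"top",r.T@(B-O))
f=manip.grab_frame("scene"); o=cv2.resize(f["image"][90:190,290:390],(600,600),interpolation=cv2.INTER_CUBIC)
cv2.imwrite("pics/pl.png",o)
E
```

```text
[ 0.53525092 -0.1908259   0.11807751] [-4.4986949   0.73818833 21.01281365] [2.06895752 0.1484299  0.49602657]
rest tip [0.04186052 0.00265496 0.01407979] top [-0.11133856  0.0013817   0.18562694]
```

Contact came right at the nominal height, with the tip 3 mm short of the stop. Easing up, shifting toward the stop, and releasing.

arm_command:
  steps:
    - {"slide": [0.08,0,-0.08],"delta_rot": [0,0,0]}
    - {"slide": [-0.06,0,-0.07],"delta_rot": [0,0,0]}
    - {"slide": [-0.04,0,0.03],"delta_rot": [0,0,0]}
    - {"slide": [0,0,0],"delta_rot": [0,0,0]}
    - {"slide": [0,0,0],"delta_rot": [0,0,0]}

```text
time_s: 14.62
eef_pos: [0.5345, -0.1919, 0.1184]
ee_rot: [-0.257, 0.711, 0.572, 0.319]
force: [2.7, 10.0, 12.0]
width: 0.0114
finger_force: 79.8
```

arm_command:
  steps:
    - {"slide": [0,0,0],"delta_rot": [0,0,0]}
    - {"slide": [0,0,0],"delta_rot": [0,0,0]}
    - {"slide": [0,0,0],"delta_rot": [0,0,0]}
    - {"slide": [0,0,0],"delta_rot": [0,0,0]}
    - {"slide": [0,0,0],"delta_rot": [0,0,0]}
  jaw: 40

```text
time_s: 15.03
eef_pos: [0.5339, -0.1944, 0.1161]
ee_rot: [-0.255, 0.712, 0.572, 0.317]
force: [0.5, -0.1, -0.8]
width: 0.0399
finger_force: 0.0
```

arm_command:
  steps:
    - {"slide": [0,0,-0.5],"delta_rot": [0,0,0]}
    - {"slide": [0,0,-1],"delta_rot": [0,0,0]}
    - {"slide": [0,0,-1],"delta_rot": [0,0,0]}
    - {"slide": [0,0,-1],"delta_rot": [0,0,0]}
    - {"slide": [0,0,-1],"delta_rot": [0,0,0]}
    - {"slide": [0,0,-0.5],"delta_rot": [0,0,0]}
    - {"slide": [0,0,0],"delta_rot": [0,0,0]}

```text
time_s: 15.62
eef_pos: [0.5104, -0.3073, 0.2198]
ee_rot: [-0.251, 0.713, 0.573, 0.317]
force: [0.0, 0.3, -0.3]
width: 0.0401
finger_force: 0.0
```

```bash
python3 - <<'E'
from seg import *
st=manip.sense(); p,C=pose(st); print(p,st["joint_positions"].round(2))
o=np.zeros((520,800,3),np.uint8); y=0
for nm,(c0,r0) in (("scene",(290,90)),("top",(325,160))):
    f=manip.grab_frame(nm); im=f["image"][r0:r0+104,c0:c0+80]; im=cv2.resize(im,None,fx=5,fy=5,interpolation=cv2.INTER_CUBIC)
    for X in (top,foot): cv2.circle(im,tuple(int(v) for v in (proj(f,X)-[c0,r0]+.5)*5),5,(0,255,0),1)
    o[:,y:y+400]=im; y+=400
cv2.imwrite("pics/lean.png",o)
E
```

```text
[ 0.51042553 -0.30731923  0.219775  ] [-0.9   0.64  1.47  0.62  1.62 -0.84]
```

View pics/lean.png

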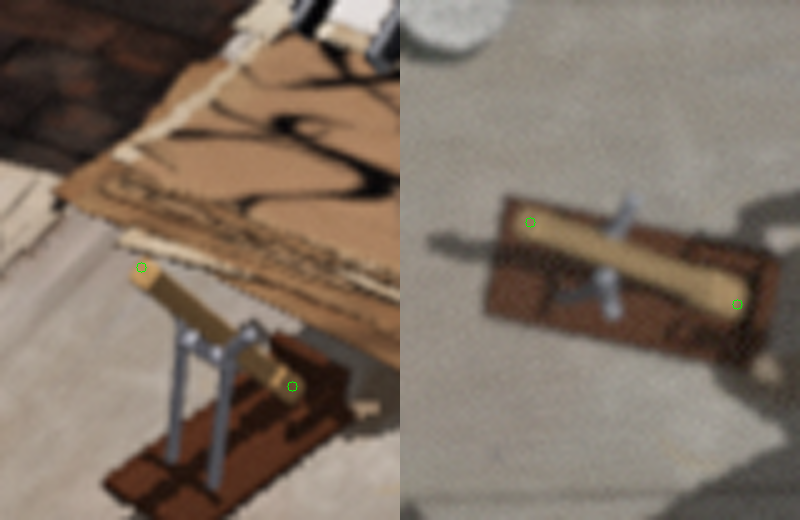

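The stick leans in the rest with its ends at (146,272)/(290,385) in the scene view, within 2–3 mm of the predicted spots. Now turning the tool along the stick's axis.

arm_command:
  steps:
    - {"slide": [0,0,-0.5],"delta_rot": [0,-1,0]}
    - {"slide": [0,0,0],"delta_rot": [0,-1,0]}
    - {"slide": [0,0,0],"delta_rot": [0,-1,0]}
    - {"slide": [0,0,0],"delta_rot": [0,-1,0]}
    - {"slide": [0,0,0],"delta_rot": [0,-1,0]}
    - {"slide": [0,0,0],"delta_rot": [0,-1,0]}
    - {"slide": [0,0,0],"delta_rot": [0,-1,0]}
    - {"slide": [0,0,0],"delta_rot": [0,-1,0]}

```text
time_s: 16.38
eef_pos: [0.5075, -0.3128, 0.2266]
ee_rot: [0.001, 0.779, 0.627, -0.002]
force: [-0.6, -0.1, -0.2]
width: 0.0402
finger_force: 0.0
```

arm_command:
  steps:
    - {"slide": [0,0,0],"delta_rot": [0,-1,0]}
    - {"slide": [0,0,0],"delta_rot": [0,-1,0]}
    - {"slide": [0,0,0],"delta_rot": [0,-1,0]}
    - {"slide": [0,0,0],"delta_rot": [0,-1,0]}
    - {"slide": [0,0,0],"delta_rot": [0,-1,0]}
    - {"slide": [0,0,0],"delta_rot": [0,-1,0]}
    - {"slide": [0,0,0],"delta_rot": [0,-1,0]}
    - {"slide": [0,0,0],"delta_rot": [0,0,0]}
    - {"slide": [0,0,0],"delta_rot": [0,0,0]}

```text
time_s: 17.13
eef_pos: [0.5071, -0.3117, 0.2246]
ee_rot: [0.223, 0.726, 0.587, -0.28]
force: [-0.3, 0.2, -0.0]
width: 0.0399
finger_force: 0.0
```

```bash
python3 - <<'E'
from h import *
from workcell import manip
st=manip.sense(); print(st["eef_pos"],st["joint_positions"].round(2))
go(st,top,frame(-n,-s))
E
```

```text
[ 0.50708355 -0.31170897  0.22462548] [-0.18  0.41  1.81 -0.83  1.13  0.48]
rot [ 0.02 -0.02  0.1 ] slide after [ 3.96 -0.02 -1.83] slide before [ 3.97  0.02 -1.83]
```

arm_command:
  steps:
    - {"slide": [0,0,-0.9],"delta_rot": [0,0,0.1]}
    - {"slide": [0,0,-0.93],"delta_rot": [0,0,0]}
    - {"slide": [0.9,0,0],"delta_rot": [0,0,0]}
    - {"slide": [1,0,0],"delta_rot": [0,0,0]}
    - {"slide": [1,0,0],"delta_rot": [0,0,0]}
    - {"slide": [0.9,0,0],"delta_rot": [0,0,0]}
    - {"slide": [0.17,0,0],"delta_rot": [0,0,0]}
    - {"slide": [0,0,0],"delta_rot": [0,0,0]}
    - {"slide": [0,0,0],"delta_rot": [0,0,0]}

```text
time_s: 17.88
eef_pos: [0.5359, -0.1926, 0.1886]
ee_rot: [0.226, 0.731, 0.581, -0.278]
force: [0.1, -0.4, 0.0]
width: 0.0401
finger_force: 0.0
```

```bash
python3 - <<'E'
from h import *
from workcell import manip
import cv2
st=manip.sense(); p,C=pose(st); print(p,st["joint_positions"].round(2))
go(st,top-.08*s,frame(-n,-s))
f=manip.grab_frame("wrist"); cv2.imwrite("pics/ax.png",f["image"]); T=f["tool_from_camera"]
for d in (0,.03,.06,.1):
    X=top-d*s; c=np.linalg.inv(T)@np.r_[C.T@(X-p),1]; u0,v0=f["fx"]*c[0]/c[2]+f["cx"],f["fy"]*c[1]/c[2]+f["cy"]
    im=f["image"].astype(int); r=int(round(v0)); row=im[r] if r<420 else im[419]
    m=np.where((row[:,2]-row[:,0])>45)[0]; m=m[abs(m-u0)<45]
    print(d,(u0,v0),"seen cols",(m.min(),m.max(),len(m)) if len(m) else None,"exp width",f["fx"]*.014/c[2])
E
```

```text
[ 0.53592776 -0.19263022  0.1886287 ] [ 0.03  0.49  1.78 -0.77  1.21  0.66]
rot [ 0.03 -0.01 -0.07] slide after [ 0.13 -0.09  2.67] slide before [ 0.12 -0.1   2.67]
0 (np.float64(277.1483772906537), np.float64(226.92256577656974)) seen cols (np.int64(249), np.int64(322), 68) exp width 21.34964718863553
0.03 (np.float64(277.6642724291474), np.float64(213.95146209166114)) seen cols (np.int64(233), np.int64(322), 57) exp width 18.5223423088405
0.06 (np.float64(278.05950778898915), np.float64(204.01409604587838)) seen cols (np.int64(234), np.int64(323), 53) exp width 16.356299680853517
0.1 (np.float64(278.46209022542814), np.float64(193.89200313370023)) seen cols None exp width 14.149992231655022
```

arm_command:
  steps:
    - {"slide": [0.12,-0.1,0],"delta_rot": [0,0,-0.07]}
    - {"slide": [0,0,0.6],"delta_rot": [0,0,0]}
    - {"slide": [0,0,0.6],"delta_rot": [0,0,0]}
    - {"slide": [0,0,0],"delta_rot": [0,0,0]}

```text
time_s: 18.27
eef_pos: [0.5262, -0.2137, 0.1577]
ee_rot: [0.224, 0.729, 0.583, -0.28]
force: [-1.3, -0.2, -0.5]
width: 0.0401
finger_force: 0.0
```

arm_command:
  steps:
    - {"slide": [0,0,0.5],"delta_rot": [0,0,0]}
    - {"slide": [0,0,0.5],"delta_rot": [0,0,0]}
    - {"slide": [0,0,0.45],"delta_rot": [0,0,0]}
    - {"slide": [0,0,0],"delta_rot": [0,0,0]}
    - {"slide": [0,0,0],"delta_rot": [0,0,0]}

```text
time_s: 18.68
eef_pos: [0.5214, -0.241, 0.1261]
ee_rot: [0.224, 0.729, 0.583, -0.28]
force: [0.1, 0.2, 0.7]
width: 0.0398
finger_force: 0.0
```

```bash
python3 - <<'E'
from h import *
from workcell import manip
st=manip.sense(); p,C=pose(st); print(p,st["force"])
go(st,top-.08*s,frame(-n,-s))
E
```

```text
[ 0.52143122 -0.24097084  0.12611012] [0.08836314 0.17961057 0.71515959]
rot [0.02 0.   0.01] slide after [-0.02  0.03  0.  ] slide before [-0.02  0.03  0.  ]
```

Aligned to within a millimetre. Gripping.

arm_command:
  steps:
    - {"slide": [0,0,0],"delta_rot": [0,0,0]}
    - {"slide": [0,0,0],"delta_rot": [0,0,0]}
    - {"slide": [0,0,0],"delta_rot": [0,0,0]}
    - {"slide": [0,0,0],"delta_rot": [0,0,0]}
    - {"slide": [0,0,0],"delta_rot": [0,0,0]}
    - {"slide": [0,0,0],"delta_rot": [0,0,0]}
  jaw: 5
  squeeze: 80

```text
time_s: 19.18
eef_pos: [0.5223, -0.2403, 0.1268]
ee_rot: [0.225, 0.729, 0.584, -0.279]
force: [-1.2, 2.8, 2.7]
width: 0.0131
finger_force: 77.9
```

arm_command:
  steps:
    - {"slide": [-0.3,0,-0.33],"delta_rot": [0,0,0]}
    - {"slide": [-0.67,0,-0.74],"delta_rot": [0,0,0]}
    - {"slide": [-0.67,0,-0.74],"delta_rot": [0,0,0]}
    - {"slide": [-0.67,0,-0.74],"delta_rot": [0,0,0]}
    - {"slide": [-0.67,0,-0.74],"delta_rot": [0,0,0]}
    - {"slide": [-0.67,0,-0.74],"delta_rot": [0,0,0]}
    - {"slide": [0,0,0],"delta_rot": [0,0,0]}

```text
time_s: 19.77
eef_pos: [0.5244, -0.2414, 0.2966]
ee_rot: [0.229, 0.73, 0.583, -0.276]
force: [1.3, -1.0, 0.7]
width: 0.0131
finger_force: 78.0
```

```bash
python3 - <<'E'
from h import *
from workcell import manip
st=manip.sense(); p,C=pose(st); print(p,st["force"],st["width"],st["joint_positions"].round(2))
go(st,np.array([.5478,.0233,.285]),frame(h,-Z))
E
```

```text
[ 0.52438933 -0.24136341  0.29655138] [ 1.26823681 -1.02068047  0.72876461] 0.013092270500809342 [-0.06  0.33  1.74 -0.76  1.3   0.46]
rot [ 0.12  6.99 -0.01] slide after [ 8.78 -1.18  0.39] slide before [ 6.78 -1.16 -5.6 ]
```

arm_command:
  steps:
    - {"slide": [0.75,-0.13,-0.62],"delta_rot": [0,0,0]}
    - {"slide": [0.75,-0.13,-0.62],"delta_rot": [0,0,0]}
    - {"slide": [0.75,-0.13,-0.62],"delta_rot": [0,0,0]}
    - {"slide": [0.75,-0.13,-0.62],"delta_rot": [0,0,0]}
    - {"slide": [0.75,-0.13,-0.62],"delta_rot": [0,0,0]}
    - {"slide": [0.75,-0.13,-0.62],"delta_rot": [0,0,0]}
    - {"slide": [0.75,-0.13,-0.62],"delta_rot": [0,0,0]}
    - {"slide": [0.75,-0.13,-0.62],"delta_rot": [0,0,0]}
    - {"slide": [0.75,-0.13,-0.62],"delta_rot": [0,0,0]}

```text
time_s: 20.52
eef_pos: [0.5443, 0.0245, 0.2786]
ee_rot: [0.225, 0.729, 0.584, -0.279]
force: [-0.2, -0.5, -1.0]
width: 0.0127
finger_force: 78.0
```

arm_command:
  steps:
    - {"slide": [0,0,0],"delta_rot": [0,1,0]}
    - {"slide": [0,0,0],"delta_rot": [0,1,0]}
    - {"slide": [0,0,0],"delta_rot": [0,1,0]}
    - {"slide": [0,0,0],"delta_rot": [0,1,0]}
    - {"slide": [0,0,0],"delta_rot": [0,1,0]}
    - {"slide": [0,0,0],"delta_rot": [0,1,0]}
    - {"slide": [0,0,0],"delta_rot": [0.12,1,0]}
    - {"slide": [0,0,0],"delta_rot": [0,0,0]}
    - {"slide": [0,0,0],"delta_rot": [0,0,0]}

```text
time_s: 21.27
eef_pos: [0.5442, 0.0213, 0.2789]
ee_rot: [-0.003, 0.781, 0.624, -0.004]
force: [0.4, -0.2, -0.3]
width: 0.0129
finger_force: 78.1
```

```bash
cat > chk.py <<'E'
from h import *
from workcell import manip
import cv2
def stickmask(f,A,B,w=14):
    m=cv2.inRange(cv2.cvtColor(f["image"],cv2.COLOR_BGR2HSV),(12,90,70),(28,255,255)); k=np.zeros_like(m)
    a,b=proj(f,A),proj(f,B); cv2.line(k,tuple(a.astype(int)),tuple((b).astype(int)),255,2*w); return m&k,a,b
def beads(f,P):
    "bead blobs within the bowl's floor"
    c=proj(f,np.r_[P,.027]); hsv=cv2.cvtColor(f["image"],cv2.COLOR_BGR2HSV); g=cv2.cvtColor(f["image"],cv2.COLOR_BGR2GRAY)
    k=np.zeros_like(g); cv2.circle(k,tuple(c.astype(int)),21,255,-1)
    m=((hsv[...,1]>40)&(g<140)).astype(np.uint8)*255&k
    n_,l,S,ce=cv2.connectedComponentsWithStats(m); return [(ray(f,ce[i],.02)[:2].round(3),S[i,4]) for i in range(1,n_) if S[i,4]>5]
E
python3 - <<'E'
from chk import *
st=manip.sense(); p,C=pose(st); print(p,st["joint_positions"].round(2),st["width"])
go(st,np.array([.5478,.0233,.285]),frame(h,-Z))
tip=p+.150*C[:,2]
f=manip.grab_frame("scene"); cv2.imwrite("pics/up.png",f["image"])
m,a,b=stickmask(f,tip+.02*C[:,2],p-.01*C[:,2]); ys,xs=np.nonzero(m); print("scene tip pred",proj(f,tip),"TCP",proj(f,p))
for r in range(ys.min(),ys.max()+1,4):
    x=xs[ys==r]
    if len(x): print(r,x.min(),x.max(),len(x))
print(beads(cv2.imread and {**manip.grab_frame("top"),"image":cv2.imread("pics/top0.png")},np.array([.5478,.0233])))
E
```

```text
[0.54418399 0.02131688 0.27890966] [0.02 0.22 1.72 0.   1.22 0.24] 0.012877901028053656
rot [-0.09  0.02 -0.01] slide after [ 0.09  0.1  -0.2 ] slide before [ 0.09  0.1  -0.2 ]
scene tip pred [269.57290177 209.15826989] TCP [266.71049908 157.9914456 ]
141 263 264 2
145 263 264 2
149 263 270 8
153 263 270 8
157 264 271 8
161 264 270 7
165 264 271 8
169 265 271 7
173 258 271 8
177 253 272 11
181 265 272 8
185 265 272 8
189 265 272 8
193 265 272 8
197 265 273 9
201 265 273 9
205 266 273 8
209 267 273 7
[]
```

The stick hangs upright on its predicted line (scene column 269 at row 205) with its end near row 210, as expected. Descending into the bowl's middle.

arm_command:
  steps:
    - {"slide": [0.09,0.1,0],"delta_rot": [-0.09,0.02,0]}
    - {"slide": [0,0,0.5],"delta_rot": [0,0,0]}
    - {"slide": [0,0,0.6],"delta_rot": [0,0,0]}
    - {"slide": [0,0,0.6],"delta_rot": [0,0,0]}
    - {"slide": [0,0,0.6],"delta_rot": [0,0,0]}
    - {"slide": [0,0,0.5],"delta_rot": [0,0,0]}
    - {"slide": [0,0,0.3],"delta_rot": [0,0,0]}
    - {"slide": [0,0,0],"delta_rot": [0,0,0]}

```text
time_s: 22.03
eef_pos: [0.5467, 0.0262, 0.1831]
ee_rot: [-0.002, 0.78, 0.626, -0.001]
force: [-0.4, 0.1, -0.8]
width: 0.0129
finger_force: 78.0
```

arm_command:
  steps:
    - {"slide": [0,0,0.3],"delta_rot": [0,0,0]}
    - {"slide": [0,0,0.3],"delta_rot": [0,0,0]}
    - {"slide": [0,0,0.1],"delta_rot": [0,0,0]}
    - {"slide": [0,0,0],"delta_rot": [0,0,0]}
    - {"slide": [0,0,0],"delta_rot": [0,0,0]}

```text
time_s: 22.45
eef_pos: [0.548, 0.0252, 0.1645]
ee_rot: [-0.001, 0.78, 0.625, 0.0]
force: [0.9, 0.3, -0.2]
width: 0.0128
finger_force: 78.0
```

```bash
python3 - <<'E'
from h import *
from workcell import manip
st=manip.sense(); p,C=pose(st); print(p,st["force"],"tip",p+.15*C[:,2])
go(st,np.array([.5478,.0233,.162]),frame(h,-Z)); print(h)
E
```

```text
[0.54801668 0.02516381 0.16445704] [ 0.86661077  0.29163799 -0.18722744] tip [0.54794476 0.0254926  0.01445742]
rot [-0.01 -0.02  0.02] slide after [-0.06  0.01  0.08] slide before [-0.06  0.01  0.08]
[ 0.22018098  0.97545904 -0.        ]
```

arm_command:
  steps:
    - {"slide": [-0.06,0.01,0.08],"delta_rot": [0,0,0]}
    - {"slide": [0,0,0],"delta_rot": [0,0,0]}

```text
time_s: 22.62
eef_pos: [0.5479, 0.0231, 0.162]
ee_rot: [-0.001, 0.78, 0.625, 0.001]
force: [-0.5, -0.4, -1.6]
width: 0.0132
finger_force: 78.0
```

arm_command:
  steps:
    - {"slide": [0.02,0.12,0],"delta_rot": [0,0,0]}
    - {"slide": [0.06,0.11,0],"delta_rot": [0,0,0]}
    - {"slide": [0.09,0.09,0],"delta_rot": [0,0,0]}
    - {"slide": [0.11,0.06,0],"delta_rot": [0,0,0]}
    - {"slide": [0.12,0.02,0],"delta_rot": [0,0,0]}
    - {"slide": [0.12,-0.02,0],"delta_rot": [0,0,0]}
    - {"slide": [0.11,-0.06,0],"delta_rot": [0,0,0]}
    - {"slide": [0.09,-0.09,0],"delta_rot": [0,0,0]}
    - {"slide": [0.06,-0.11,0],"delta_rot": [0,0,0]}
    - {"slide": [0.02,-0.12,0],"delta_rot": [0,0,0]}

```text
time_s: 23.45
eef_pos: [0.5526, 0.0473, 0.1619]
ee_rot: [-0.001, 0.78, 0.625, 0.0]
force: [-0.1, 0.3, 0.4]
width: 0.0128
finger_force: 78.1
```

arm_command:
  steps:
    - {"slide": [-0.04,-0.25,0],"delta_rot": [0,0,0]}
    - {"slide": [-0.11,-0.22,0],"delta_rot": [0,0,0]}
    - {"slide": [-0.18,-0.18,0],"delta_rot": [0,0,0]}
    - {"slide": [-0.22,-0.11,0],"delta_rot": [0,0,0]}
    - {"slide": [-0.25,-0.04,0],"delta_rot": [0,0,0]}
    - {"slide": [-0.25,0.04,0],"delta_rot": [0,0,0]}
    - {"slide": [-0.22,0.11,0],"delta_rot": [0,0,0]}
    - {"slide": [-0.18,0.18,0],"delta_rot": [0,0,0]}
    - {"slide": [-0.11,0.22,0],"delta_rot": [0,0,0]}
    - {"slide": [-0.04,0.25,0],"delta_rot": [0,0,0]}

```text
time_s: 24.28
eef_pos: [0.5433, -0.001, 0.1619]
ee_rot: [-0.001, 0.781, 0.625, 0.0]
force: [-0.5, -0.7, -0.2]
width: 0.013
finger_force: 78.1
```

```bash
python3 - <<'E'
from h import *
from workcell import manip
st=manip.sense(); p,C=pose(st); d=p+.15*C[:,2]-[.5478,.0233,0]; print(p,st["force"],"tip rel",d,np.hypot(*d[:2]))
go(st,np.array([.5478,.0233,.162])-.024*h,frame(h,-Z))
E
```

```text
[ 0.54332758 -0.00100101  0.16192045] [-0.46483002 -0.6745736  -0.24143126] tip rel [-0.0045479  -0.02396875  0.01192084] 0.024396400271347266
rot [-0.01 -0.02  0.01] slide after [ 0.02 -0.03 -0.  ] slide before [ 0.02 -0.03 -0.  ]
```

Tracking well at a 24 mm radius and near the floor. Continuing for three more full turns.

arm_command:
  steps:
    - {"slide": [0.04,0.25,0],"delta_rot": [0,0,0]}
    - {"slide": [0.11,0.22,0],"delta_rot": [0,0,0]}
    - {"slide": [0.18,0.18,0],"delta_rot": [0,0,0]}
    - {"slide": [0.22,0.11,0],"delta_rot": [0,0,0]}
    - {"slide": [0.25,0.04,0],"delta_rot": [0,0,0]}
    - {"slide": [0.25,-0.04,0],"delta_rot": [0,0,0]}
    - {"slide": [0.22,-0.11,0],"delta_rot": [0,0,0]}
    - {"slide": [0.18,-0.18,0],"delta_rot": [0,0,0]}
    - {"slide": [0.11,-0.22,0],"delta_rot": [0,0,0]}
    - {"slide": [0.04,-0.25,0],"delta_rot": [0,0,0]}

```text
time_s: 25.12
eef_pos: [0.5522, 0.0477, 0.162]
ee_rot: [-0.001, 0.78, 0.626, 0.0]
force: [0.5, -0.5, -0.3]
width: 0.0127
finger_force: 78.1
```

arm_command:
  steps:
    - {"slide": [-0.04,-0.25,0],"delta_rot": [0,0,0]}
    - {"slide": [-0.11,-0.22,0],"delta_rot": [0,0,0]}
    - {"slide": [-0.18,-0.18,0],"delta_rot": [0,0,0]}
    - {"slide": [-0.22,-0.11,0],"delta_rot": [0,0,0]}
    - {"slide": [-0.25,-0.04,0],"delta_rot": [0,0,0]}
    - {"slide": [-0.25,0.04,0],"delta_rot": [0,0,0]}
    - {"slide": [-0.22,0.11,0],"delta_rot": [0,0,0]}
    - {"slide": [-0.18,0.18,0],"delta_rot": [0,0,0]}
    - {"slide": [-0.11,0.22,0],"delta_rot": [0,0,0]}
    - {"slide": [-0.04,0.25,0],"delta_rot": [0,0,0]}

```text
time_s: 25.95
eef_pos: [0.5434, -0.001, 0.1619]
ee_rot: [-0.001, 0.781, 0.625, 0.001]
force: [0.3, 0.1, -1.0]
width: 0.0125
finger_force: 78.1
```

arm_command:
  steps:
    - {"slide": [0.04,0.25,0],"delta_rot": [0,0,0]}
    - {"slide": [0.11,0.22,0],"delta_rot": [0,0,0]}
    - {"slide": [0.18,0.18,0],"delta_rot": [0,0,0]}
    - {"slide": [0.22,0.11,0],"delta_rot": [0,0,0]}
    - {"slide": [0.25,0.04,0],"delta_rot": [0,0,0]}
    - {"slide": [0.25,-0.04,0],"delta_rot": [0,0,0]}
    - {"slide": [0.22,-0.11,0],"delta_rot": [0,0,0]}
    - {"slide": [0.18,-0.18,0],"delta_rot": [0,0,0]}
    - {"slide": [0.11,-0.22,0],"delta_rot": [0,0,0]}
    - {"slide": [0.04,-0.25,0],"delta_rot": [0,0,0]}

```text
time_s: 26.78
eef_pos: [0.5522, 0.0477, 0.162]
ee_rot: [-0.001, 0.78, 0.626, 0.0]
force: [0.3, 0.4, -1.0]
width: 0.0129
finger_force: 78.1
```

arm_command:
  steps:
    - {"slide": [-0.04,-0.25,0],"delta_rot": [0,0,0]}
    - {"slide": [-0.11,-0.22,0],"delta_rot": [0,0,0]}
    - {"slide": [-0.18,-0.18,0],"delta_rot": [0,0,0]}
    - {"slide": [-0.22,-0.11,0],"delta_rot": [0,0,0]}
    - {"slide": [-0.25,-0.04,0],"delta_rot": [0,0,0]}
    - {"slide": [-0.25,0.04,0],"delta_rot": [0,0,0]}
    - {"slide": [-0.22,0.11,0],"delta_rot": [0,0,0]}
    - {"slide": [-0.18,0.18,0],"delta_rot": [0,0,0]}
    - {"slide": [-0.11,0.22,0],"delta_rot": [0,0,0]}
    - {"slide": [-0.04,0.25,0],"delta_rot": [0,0,0]}

```text
time_s: 27.62
eef_pos: [0.5434, -0.001, 0.1619]
ee_rot: [-0.001, 0.781, 0.625, 0.001]
force: [0.2, -0.2, -0.8]
width: 0.0133
finger_force: 78.1
```

arm_command:
  steps:
    - {"slide": [0.04,0.25,0],"delta_rot": [0,0,0]}
    - {"slide": [0.11,0.22,0],"delta_rot": [0,0,0]}
    - {"slide": [0.18,0.18,0],"delta_rot": [0,0,0]}
    - {"slide": [0.22,0.11,0],"delta_rot": [0,0,0]}
    - {"slide": [0.25,0.04,0],"delta_rot": [0,0,0]}
    - {"slide": [0.25,-0.04,0],"delta_rot": [0,0,0]}
    - {"slide": [0.22,-0.11,0],"delta_rot": [0,0,0]}
    - {"slide": [0.18,-0.18,0],"delta_rot": [0,0,0]}
    - {"slide": [0.11,-0.22,0],"delta_rot": [0,0,0]}
    - {"slide": [0.04,-0.25,0],"delta_rot": [0,0,0]}

```text
time_s: 28.45
eef_pos: [0.5522, 0.0477, 0.162]
ee_rot: [-0.001, 0.78, 0.626, 0.0]
force: [-0.4, -0.7, -0.4]
width: 0.0131
finger_force: 78.1
```

arm_command:
  steps:
    - {"slide": [-0.04,-0.25,0],"delta_rot": [0,0,0]}
    - {"slide": [-0.11,-0.22,0],"delta_rot": [0,0,0]}
    - {"slide": [-0.18,-0.18,0],"delta_rot": [0,0,0]}
    - {"slide": [-0.22,-0.11,0],"delta_rot": [0,0,0]}
    - {"slide": [-0.25,-0.04,0],"delta_rot": [0,0,0]}
    - {"slide": [-0.25,0.04,0],"delta_rot": [0,0,0]}
    - {"slide": [-0.22,0.11,0],"delta_rot": [0,0,0]}
    - {"slide": [-0.18,0.18,0],"delta_rot": [0,0,0]}
    - {"slide": [-0.11,0.22,0],"delta_rot": [0,0,0]}
    - {"slide": [-0.04,0.25,0],"delta_rot": [0,0,0]}

```text
time_s: 29.28
eef_pos: [0.5434, -0.001, 0.1619]
ee_rot: [-0.001, 0.781, 0.625, 0.001]
force: [-0.4, -0.2, -1.3]
width: 0.013
finger_force: 78.1
```

```bash
python3 - <<'E'
from chk import *
st=manip.sense(); p,C=pose(st); print(p,st["force"],st["width"])
f=manip.grab_frame("top"); a=cv2.imread("pics/top0.png")
c=proj(f,np.array([.5478,.0233,.02])).astype(int); print(c)
for im in (a,f["image"]):
    q=im[c[1]-17:c[1]+18,c[0]-17:c[0]+18].astype(int).mean(2); print("\n".join("".join(" .:*#"[min(4,int((230-v)//32)) if v<230 else 0] for v in r) for r in q),"\n")
def circ(im):
    g=cv2.cvtColor(im,cv2.COLOR_BGR2GRAY); g=g[c[1]-50:c[1]+50,c[0]-50:c[0]+50]
    r=cv2.HoughCircles(cv2.resize(g,None,fx=4,fy=4,interpolation=cv2.INTER_CUBIC),cv2.HOUGH_GRADIENT,1.5,200,param1=80,param2=20,minRadius=115,maxRadius=132); return None if r is None else r[0]/4
print(circ(a),circ(f["image"]))
E
```

```text
[ 0.54344372 -0.00101599  0.16192048] [-0.37582517 -0.1804881  -1.27178102] 0.01303027736671078
[260 206]
***::..                    ..::****
*::..                       ...:***
*:..             ..           ..:**
:..            .....           ..:*
..           ..::::..           ..:
.            .:::::::.           ..
            ..:::::::.            .
            .:::::::*:.            
            .::::*::*:.            
            .:*::****:......       
     ...... ..:*****:..::::..      
   ..:::::.. ..:**::..:::**::.     
   .::::**::. ..::....:::***:.     
  ..::::::*:.   ..  .::::::**:.    
   .:::*::::.       .::::*:**:.    
  .::::**:*:.       .::::****:.    
   .:::****:.        .:*****:.     
   ..:****::.        ..:***:..     
    ..::::..          ..:::..      
     .........       ......        
        ...::...   ...:::..        
        .::***:.. ..::::*:.        
       .::*****:...:::::**:.       
       .::::::**..:::::::*:.       
       .::.:::**:.:*:::::::.       
       .::::::*:..:*:::::::.       
       .:::::**:...:*::::::.       
        .:****:.  ..:*
[... 885 characters left out ...]
******************************
#**********************************
##****#****************************
#############################*#####
####*##############################
#***************###################
#****************##################
#****************##################
#****************##################
*****************##################
*****************#################*
***:**::*********#############*****
::......:.:::****#############*****
:...  . . ..:***#############******
:.         .:***#############*****#
*:.        .:***#############***###
*::.      ..:***#############***###
**::.     .:***##############**#### 

[[49.3125 48.9375 29.0125]] [[60.9375 27.1875 32.35  ]]
```

3.5 turns are done, with low forces throughout. Lifting out, tilting back to the lean angle and checking the beads.

arm_command:
  steps:
    - {"slide": [0,0,-0.3],"delta_rot": [0,0,0]}
    - {"slide": [0,0,-0.6],"delta_rot": [0,0,0]}
    - {"slide": [0,0,-0.8],"delta_rot": [0,0,0]}
    - {"slide": [0,0,-0.9],"delta_rot": [0,0,0]}
    - {"slide": [0,0,-0.9],"delta_rot": [0,0,0]}
    - {"slide": [0,0,-0.9],"delta_rot": [0,0,0]}

```text
time_s: 29.83
eef_pos: [0.5424, 0.0001, 0.2957]
ee_rot: [-0.001, 0.78, 0.626, 0.0]
force: [0.5, -0.5, -1.1]
width: 0.0131
finger_force: 78.0
```

arm_command:
  steps:
    - {"slide": [-1,0,0],"delta_rot": [0,0,0]}
    - {"slide": [-1,0,0],"delta_rot": [0,0,0]}
    - {"slide": [-1,0,0],"delta_rot": [0,-1,0]}
    - {"slide": [0,0,0],"delta_rot": [0,-1,0]}
    - {"slide": [0,0,0],"delta_rot": [0,-1,0]}
    - {"slide": [0,0,0],"delta_rot": [0,-1,0]}
    - {"slide": [0,0,0],"delta_rot": [0,-1,0]}
    - {"slide": [0,0,0],"delta_rot": [0,-1,0]}
    - {"slide": [0,0,0],"delta_rot": [0,-1,0]}
    - {"slide": [0,0,0],"delta_rot": [0,0,0]}

```text
time_s: 30.67
eef_pos: [0.5227, -0.0858, 0.2917]
ee_rot: [0.224, 0.727, 0.585, -0.282]
force: [-0.1, 0.1, -1.5]
width: 0.0132
finger_force: 78.1
```

```bash
cat > bd.py <<'E'
from chk import *
def show():
    f=manip.grab_frame("top"); g=f["image"]; c=proj(f,np.array([.5478,.0233,.02])).astype(int)
    q=g[c[1]-24:c[1]+25,c[0]-24:c[0]+25].astype(int).mean(2); print("\n".join("".join(" .:*#"[min(4,int((230-v)//32)) if v<230 else 0] for v in r) for r in q))
E
python3 - <<'E'
from bd import *
st=manip.sense(); p,C=pose(st); print(p,st["force"],st["width"])
go(st,np.array([.5223,-.2403,.1268+.09])-.004*u,frame(-n,-s)); show()
E
```

```text
[ 0.52271758 -0.08576739  0.29170872] [-0.100787    0.11289566 -1.49863165] 0.013245672384063777
rot [0.   0.03 0.07] slide after [-1.97  1.12  5.13] slide before [-1.96  1.11  5.14]
..::*#######***##################################
..::*#######***##################################
.::**######****##################################
:::**######****##################################
:::*######****###################################
::**######****###################################
:**######****####################################
:**######****####################################
**#######***#####################################
*#######****#####################################
########***######################################
#######***#######################################
########*########################################
#######*######################################***
##############################################***
##############################################***
##############################################***
#################################################
#################
[... 832 characters left out ...]

****:..     ..:*******::*########################
*****:.      ..:*****:::*########################
*****::.      ..:*****::*########################
******:..      ..:******########################:
*******:..      .:****#########################:.
********:..     .:****#######################**:.
*********::.   .:*****#######################*:..
**********::....:****######################**:..:
************::::******####################**:...:
**************:*******##################***:..:::
***:::*****************##*############****:...:::
***:.::**********************########***::..:::::
***:...::***********************###****:...::::::
***::....:***************************::...:::::::
```

arm_command:
  steps:
    - {"slide": [-0.55,0.18,0.61],"delta_rot": [0,0,0]}
    - {"slide": [-0.55,0.18,0.61],"delta_rot": [0,0,0]}
    - {"slide": [-0.55,0.18,0.61],"delta_rot": [0,0,0]}
    - {"slide": [-0.55,0.19,0.61],"delta_rot": [0,0,0]}
    - {"slide": [-0.55,0.19,0.61],"delta_rot": [0,0,0]}
    - {"slide": [-0.55,0.19,0.61],"delta_rot": [0,0.03,0.07]}
    - {"slide": [0,0,0],"delta_rot": [0,0,0]}
    - {"slide": [0,0,0],"delta_rot": [0,0,0]}

```text
time_s: 31.38
eef_pos: [0.5228, -0.2404, 0.279]
ee_rot: [0.223, 0.733, 0.58, -0.276]
force: [-0.6, -0.1, -1.2]
width: 0.0129
finger_force: 78.0
```

```bash
python3 - <<'E'
from bd import *
st=manip.sense(); p,C=pose(st); print(p,st["force"],st["width"])
go(st,np.array([.5223,-.2403,.1268+.01])-.004*u,frame(-n,-s)); show()
tip=p+.15*C[:,2]; tp=p-.08*C[:,2]; r=Ro.from_euler("z",-np.pi/2-th).as_matrix(); print(r.T@(tip-O),r.T@(tp-O))
E
```

```text
[ 0.52280456 -0.24038297  0.27895401] [-0.56579962 -0.09157407 -1.19443062] 0.012897972346979364
rot [-0.   -0.07 -0.08] slide after [ 3.27 -0.02  3.43] slide before [ 3.24 -0.04  3.46]
**:::::*******:**::::::::::::::::::::::::::****##
*::::*************::::::::::::::::::::*********##
*::::****:*:*:*:***:::::::::::::::*:*::********##
*::::*:**:*********:::::::::::::*:*************##
*::::::*::***********:::::::::*:**:***********###
*::::************:*****::::::::***************###
*:::::*:***:*:**********::::::***************####
*::::****:*****:*:*********:*****************####
*:::*:******:******************************######
*::::***:*::*****:*************************######
*::::::********::**:*:******************#*#######
:::::****:***********::*****************#########
:::::*******:::***:******:************###########
:::::************:****:**:************###########
::::**:***::*::*::*::******:**********#**########
:::::**::*****:****:*:*:********:*********#######
:::::*************:********:**************#######
::::::**:****:********:*:*:***************#######
:::::*******::
[... 908 characters left out ...]
*****:***********::::::::::
:::*****::*************:***************::::::::::
:::***************:*****:************:::::::::::.
::********:*:*******:*****************::::::::::.
:::**:****:******:*******************::::::::::..
:::***:**********:******************::::::::::...
:::**::****************************:::::::::::...
::*::**:***************************:::::::::.....
:::********:***********************::::::::::....
::******:*************************::::::::::.....
::*******************************:::::::::..:....
:::****************************::::::::::::::....
:::***************************:::::::::::::::::::
[0.04277654 0.00024383 0.16675451] [-0.109875    0.00034616  0.33879374]
```

arm_command:
  steps:
    - {"slide": [0.4,-0.04,0.43],"delta_rot": [0,-0.07,-0.08]}
    - {"slide": [0.5,0,0.54],"delta_rot": [0,0,0]}
    - {"slide": [0.5,0,0.54],"delta_rot": [0,0,0]}
    - {"slide": [0.5,0,0.54],"delta_rot": [0,0,0]}
    - {"slide": [0.5,0,0.54],"delta_rot": [0,0,0]}
    - {"slide": [0.4,0,0.43],"delta_rot": [0,0,0]}
    - {"slide": [0.3,0,0.3],"delta_rot": [0,0,0]}
    - {"slide": [0,0,0],"delta_rot": [0,0,0]}
    - {"slide": [0,0,0],"delta_rot": [0,0,0]}

```text
time_s: 32.18
eef_pos: [0.5226, -0.2357, 0.1413]
ee_rot: [0.224, 0.727, 0.585, -0.281]
force: [-0.3, -0.1, -0.4]
width: 0.0124
finger_force: 78.1
```

```bash
python3 - <<'E'
from h import *
from workcell import manip
st=manip.sense(); p,C=pose(st); print(p,st["force"],st["width"])
go(st,np.array([.5223,-.2403,.1268+.001])-.002*u,frame(-n,-s))
tip=p+.15*C[:,2]; tp=p-.08*C[:,2]; r=Ro.from_euler("z",-np.pi/2-th).as_matrix(); print(r.T@(tip-O),r.T@(tp-O))
E
```

```text
[ 0.5226004  -0.23573854  0.14127016] [-0.26615065 -0.10600333 -0.44748056] 0.012388659933997489
rot [0.   0.02 0.05] slide after [0.24 0.02 0.39] slide before [0.24 0.02 0.39]
[ 0.03936489 -0.00085642  0.03003275] [-0.11493322 -0.00094042  0.20059678]
```

arm_command:
  steps:
    - {"slide": [0.12,0.02,0.19],"delta_rot": [0,0,0]}
    - {"slide": [0.1,0,0.15],"delta_rot": [0,0,0]}
    - {"slide": [0,0,0],"delta_rot": [0,0,0]}
    - {"slide": [0,0,0],"delta_rot": [0,0,0]}

```text
time_s: 32.52
eef_pos: [0.5228, -0.2385, 0.13]
ee_rot: [0.224, 0.728, 0.584, -0.281]
force: [-0.5, -0.6, -0.4]
width: 0.0126
finger_force: 78.1
```

arm_command:
  steps:
    - {"slide": [0.03,0,0.05],"delta_rot": [0,0,0]}
    - {"slide": [0,0,0],"delta_rot": [0,0,0]}
    - {"slide": [0,0,0],"delta_rot": [0,0,0]}

```text
time_s: 32.77
eef_pos: [0.5229, -0.2389, 0.1284]
ee_rot: [0.224, 0.728, 0.584, -0.281]
force: [0.4, -1.8, 0.7]
width: 0.0131
finger_force: 78.1
```

```bash
python3 - <<'E'
from h import *
from workcell import manip
st=manip.sense(); p,C=pose(st); print(p,st["force"],st["width"])
go(st,np.array([.5223,-.2403,.1268]),frame(-n,-s))
tip=p+.15*C[:,2]; tp=p-.08*C[:,2]; r=Ro.from_euler("z",-np.pi/2-th).as_matrix(); print(r.T@(tip-O),r.T@(tp-O))
E
```

```text
[ 0.52294369 -0.23890289  0.12839246] [ 0.40890607 -1.84086479  0.69458307] 0.0131309869311802
rot [0.01 0.02 0.03] slide after [-0.   -0.01  0.07] slide before [-0.   -0.01  0.07]
[0.04237711 0.00029704 0.01715619] [-1.11922708e-01  2.61923079e-05  1.87718470e-01]
```

Only 2 mm remain, so I'll ease in, release and back off along the axis.

arm_command:
  steps:
    - {"slide": [0,0,0.06],"delta_rot": [0,0,0]}
    - {"slide": [0,0,0],"delta_rot": [0,0,0]}
    - {"slide": [0,0,0],"delta_rot": [0,0,0]}

```text
time_s: 33.02
eef_pos: [0.5227, -0.24, 0.127]
ee_rot: [0.224, 0.728, 0.584, -0.281]
force: [0.2, -0.7, 1.8]
width: 0.0128
finger_force: 78.2
```

arm_command:
  steps:
    - {"slide": [0,0,0],"delta_rot": [0,0,0]}
    - {"slide": [0,0,0],"delta_rot": [0,0,0]}
    - {"slide": [0,0,0],"delta_rot": [0,0,0]}
    - {"slide": [0,0,0],"delta_rot": [0,0,0]}
    - {"slide": [0,0,0],"delta_rot": [0,0,0]}
  jaw: 40

```text
time_s: 33.43
eef_pos: [0.5224, -0.2398, 0.1267]
ee_rot: [0.224, 0.728, 0.584, -0.281]
force: [-0.2, 0.8, 0.4]
width: 0.04
finger_force: 0.0
```

arm_command:
  steps:
    - {"slide": [0,0,-0.4],"delta_rot": [0,0,0]}
    - {"slide": [0,0,-0.8],"delta_rot": [0,0,0]}
    - {"slide": [0,0,-0.9],"delta_rot": [0,0,0]}
    - {"slide": [0,0,-0.9],"delta_rot": [0,0,0]}
    - {"slide": [0,0,-0.9],"delta_rot": [0,0,0]}
    - {"slide": [0,0,-0.9],"delta_rot": [0,0,0]}
    - {"slide": [-1,0,-1],"delta_rot": [0,1,0]}
    - {"slide": [-1,0,-1],"delta_rot": [0,1,0]}
    - {"slide": [-1,0,0],"delta_rot": [0,1,0]}
    - {"slide": [-1,0,0],"delta_rot": [0,1,0]}

```text
time_s: 34.27
eef_pos: [0.5327, -0.2048, 0.3486]
ee_rot: [0.1, 0.769, 0.62, -0.119]
force: [0.3, -0.2, -1.2]
width: 0.0399
finger_force: 0.0
```

arm_command:
  steps:
    - {"slide": [-1,0,0],"delta_rot": [0,1,0]}
    - {"slide": [-1,0,0],"delta_rot": [0,1,0]}
    - {"slide": [-1,0.3,0],"delta_rot": [0,1,0]}
    - {"slide": [-1,0.3,0],"delta_rot": [0,0,0]}
    - {"slide": [-1,0.3,0],"delta_rot": [0,0,0]}
    - {"slide": [-1,0.3,0],"delta_rot": [0,0,0]}
    - {"slide": [-1,0.3,0],"delta_rot": [0,0,0]}
    - {"slide": [0,0,0],"delta_rot": [0,0,0]}
    - {"slide": [0,0,0],"delta_rot": [0,0,0]}
    - {"slide": [0,0,0],"delta_rot": [0,0,0]}

```text
time_s: 35.1
eef_pos: [0.5293, -0.4176, 0.3628]
ee_rot: [-0.0, 0.78, 0.626, -0.001]
force: [-0.4, 1.1, 0.4]
width: 0.0402
finger_force: 0.0
```

```bash
python3 - <<'E'
from bd import *
st=manip.sense(); print(st["eef_pos"],st["joint_positions"].round(2))
show()
for nm,old in (("scene","pics/scene0.png"),):
    f=manip.grab_frame(nm); cv2.imwrite("pics/end.png",f["image"])
    L=cv2.imread("pics/lean.png")[:,:400]; N=cv2.resize(f["image"][90:194,290:370],None,fx=5,fy=5,interpolation=cv2.INTER_CUBIC)
    d=cv2.absdiff(L,N).max(2); d[:240]=0; ys,xs=np.nonzero(d[240:420,110:320]>60); print("rest region diff px",len(ys), "of",180*210)
E
```

```text
[ 0.52926102 -0.41755354  0.36276266] [-0.68  0.37  1.33 -0.    1.45 -0.47]
::...::**********************************:...::::
:...::**************:*********************:...:::
...::**************::::::::::**************:...::
..::************::::........:::::***********:...:
.::***********:::...        ...::************:...
::*********:**::..           ..::*************:..
:**************::.           .::***************:.
********:::******:.         .:::****:::********:.
*******:::::::::**:.        .:::::**:.::********:
******:::..:::****:.        ::::****...::********
*****:::...:::*****.        ::::::**.  .:********
*****::.  .:::****:.        .::****:.   .:*******
****::.    .:*****:         .:*****:.    .:******
****::.    .::::::.          .::::..     ..:*****
****:.      .....              ...        .:*****
***:..                                     .:****
***:.                                      .:****
**::.                                       .****
**:........                                 .:***
**:...:::::.                                .:***
*::..:::.:::.           
[... 759 characters left out ...]
         .:*****
****::.                     .....        .:******
*****:..                   ..::::.      ..:*****:
******:.                  ..::::::.     .:******:
:******:..                .::..:::.    .:******:.
:*******:..               :::.:::::.  .:******:..
.:*******:..              .::::::::...:******:...
..:*******:...            .::::::*:.::*******:..:
...:*******::...           .:::***::********:...:
....:********::...         .::*************:...::
:....:*********:::...........:***********::...:::
::....:***********:::::::::::***********::...::::
:::....::*****************************::...::::::
:::::....::**************************::...:::::::
rest region diff px 5489 of 37800
```

All five beads are in the bowl and have shifted, and the bowl still sits at its place. Now verifying the stick numerically against the first lean.

```bash
python3 - <<'E'
from bd import *
L=cv2.imread("pics/lean.png"); o=[]
for nm,(c0,r0) in (("scene",(290,90)),("top",(325,160))):
    o.append(cv2.resize(manip.grab_frame(nm)["image"][r0:r0+104,c0:c0+80],None,fx=5,fy=5,interpolation=cv2.INTER_CUBIC))
N=np.hstack(o)
for im in (L,N):
    h_=cv2.cvtColor(im,cv2.COLOR_BGR2HSV); m=cv2.inRange(h_,(12,70,85),(28,255,255))
    for (x0,x1,y0,y1) in ((115,320,245,410),(510,760,190,330)):
        k=m[y0:y1,x0:x1]; n_,l,S,ce=cv2.connectedComponentsWithStats(k); i=1+np.argmax(S[1:,4]); print(S[i]+[x0,y0,0,0,0],ce[i].round(0)+[x0,y0])
    print()
E
```

```text
[ 177  245  143   86 6771] [269. 274.]
[ 510  200  238  123 9256] [633. 260.]

[ 176  245  144   85 6797] [270. 275.]
[ 510  202  159   78 5403] [582. 241.]
```

```bash
python3 - <<'E'
from bd import *
L=cv2.imread("pics/lean.png"); o=[]
for nm,(c0,r0) in (("scene",(290,90)),("top",(325,160))):
    o.append(cv2.resize(manip.grab_frame(nm)["image"][r0:r0+104,c0:c0+80],None,fx=5,fy=5,interpolation=cv2.INTER_CUBIC))
N=np.hstack(o)
for nm,(x,y,w,h_) in {"scene top end":(120,250,60,60),"scene paddle":(255,355,60,60),"top: top end":(510,200,70,60),"top: paddle":(690,265,70,65)}.items():
    t=cv2.cvtColor(L,cv2.COLOR_BGR2HSV)[y:y+h_,x:x+w,1]; g=cv2.cvtColor(N,cv2.COLOR_BGR2HSV)[y-20:y+h_+20,x-20:min(800,x+w+20),1]
    r=cv2.matchTemplate(g,t,cv2.TM_CCOEFF_NORMED); _,v,_,q=cv2.minMaxLoc(r); print(nm,round(v,2),"shift px(x5)",q[0]-20,q[1]-20)
E
```

```text
scene top end 0.95 shift px(x5) 0 1
scene paddle 0.72 shift px(x5) 1 -1
top: top end 0.79 shift px(x5) 3 0
top: paddle 0.5 shift px(x5) -5 1
```

The stick lies as it did the first time, within about 1–2 mm. Handing in.

```bash
python3 -c "
from workcell import manip
print(manip.sign_off())"
```

```text
the job is handed in; nothing more can be done
None
```

The job is handed in at about 35 s: I leaned the stick in the rest, regrasped it by its upper end, stirred 3.5 turns anticlockwise and leaned it back, with all five beads shifted and still in the bowl and the bowl in place, though I did not re-measure the marker and tin.

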